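Comb the curettes into rows behind the splash guard

ROBOT

A 6-joint arm with a two-finger parallel gripper is mounted at the origin on the work surface. World frame = base frame: x ahead of the robot, y to its left, z up, the work surface at z = 0. Lengths are in m, angles in rad, forces in N, time in s.
With the tool pointing down it reaches from about 0.3 to 0.875 m from the base axis. Payload 6.4 kg.
Tool frame: the origin (TCP) lies at the very end of the fingers, on their centre line; the grasp point (between the pads) lies ctrl.pinch_z behind it (ctrl.pinch_z is the distance from the TCP to the grasp point, in m); y points along the fingers, z is the direction in which the jaws open and shut, and the axes are right-handed (so a half turn about y gives the same grasp; the last joint's range is limited). The gripper opens to 85 mm and grips with 20 to 120 N. Pads are 22 mm wide; open, the fingers measure 114 mm over their backs; the gripper's body (76 mm by 85 mm) begins 54 mm behind the grasp point. The pads swing forward as they close: fully open they stand 13 mm farther back than shut.
Start: joints at [-1.538, 0.181, 1.607, -0, 1.354, -0.206], TCP at [0.136, -0.559, 0.231] pointing down, gripper open.
Joint ranges: [-2.99, 2.99], [-0.89, 2.07], [0.3, 2.58], [-1.14, 4.28], [0, 2.63], [-3.12, 3.12]. Speed limits (rad/s): [2.57, 2.57, 3.01, 3.14, 3.14, 3.14].

INTERFACE

Orientations are given as a unit quaternion [w, x, y, z].
In Python, from bench import ctrl gives the robot as it stands.
- The arm moves only by the shell command python3 -m pendant 'ROWS'. ROWS is JSON, one flat list of numbers, 7 for each row, row after row: the shift along the world's x, y, z in m, then the turn, a rotation vector about the world's x, y, z in degrees, then the finger opening in m, from 0 to 0.0854. In form: [tx, ty, tz, rx, ry, rz, hand, tx, ty, tz, rx, ry, rz, hand, ...]. A call has 1 to 12 rows; each row shifts and turns the commanded pose from where the row before left it; what a row does not reach is not made up. A row lasts 1/8 s, in which the tool goes at most 62.5 mm and 10.7 degrees, less where a joint would pass 70% of its speed; a pose out of reach is approached as far as the arm can. A call with a gripper value outside its range is refused whole. The fingers move at their own pace and stop on an object; the grip force is fixed at half the most. Time passes only in rows, so rows that do not move let the fingers close. It gives the time, the measured TCP pose, the force and the opening at its end, in the units of the state.
- ctrl.get_obs(): the state, without advancing time (a new reading comes with each control period).
- ctrl.camera(name): name is "side" or "top" or "wrist"; returns the picture (384x512x3 uint8, red, green, blue); there is no depth.
- ctrl.camera_info(name): a dict with "fx", "fy", "cx", "cy" (pixels), "origin" and "rotation" of the camera in the world; the wrist camera has in their place "tool_from_camera" (4x4, takes a point from camera to tool coordinates, whose origin is the TCP and whose axes are the tool frame's). Camera axes: x right, y down, z forward; pixel columns grow to the right and rows downward; lengths in m; the calibration is good to about 2 mm. A picture is of the moment at which its call begins: read the wrist's pose just before it. camera_info takes no time and is no camera call.
- ctrl.hand_in(): hands the job in, once; it reports no verdict.
Trained networks look in the newest picture that a camera, given by its name, has taken for a name from the list of things; names that differ only in an ending like _2 or _b are one class to them, and where a whole thing is asked for, a point or a joint stands for the part that bears it (a point fixed in the world has none). Each returns a list of dicts, best first, with "score" (0 to 1); they miss things now and then, are a little off and sometimes report something else, mostly with a low value. They report only what shows in the picture. A call takes as long as a camera call. They do not tell look-alikes from the thing itself.
- ctrl.silhouettes(target, camera): "mask" (384x512 bool, what is visible of it) and "bbox" ([left, top, right, bottom] in pixels, round what is visible of it).
The state is a dict: "time_s": time; "q": joint angles; "dq": joint speeds; "joint_efforts": joint torques, N m; "eef_pos": TCP position; "eef_rot": TCP orientation; "wrist_force": force on the tool from outside, world axes, zero at the start; "torque": the same for the moment, N m; "opening": opening from 0.0 (shut) to 1.0 (fully open).
Only numpy, scipy, OpenCV 4.12 (cv2) and the standard library are available. Lean on these libraries where they do the work, as an engineer would, in place of code of your own. Each camera call takes 0.05 s, during which the arm holds its last target.

TASK

Pick up the standing rake by its handle and use it to comb the scattered curettes of each tray lane back under the clear splash guard, until each lane's three lie straight across the lane in one close row, side by side without gaps, against the lane's stop. Feel for the row coming home and push gently: the stops are only held by friction and must not be shoved back; touch the curettes with nothing but the rake and leave the other things alone. Then stand the rake back upright on its mat and let go.

Things in the scene. Friction and masses are not known exactly. Their poses are not given: they have to be found in the camera images.
- tray: fixed metal tray, 300 mm long (x, away from robot), 318 mm wide (y, left), floor top 4 mm above the table, front end open; place and yaw vary. Origin: centre of underside. Outer walls and a middle rail (6 mm thick, tops 24 mm above the table, rail from x = -110 mm) make two lanes 150 mm wide inside, centre lines at y = +79.5 mm (left lane) and -79.5 mm (right lane).
- guard_edge (a point): middle of the lower edge of the clear plastic splash guard's upright front sheet: 150 mm above the table, at x = 18 mm of the tray, axes as the tray's. The 4 mm sheet rises from here to 300 mm and spans the tray's full width; behind it (to x = 150 mm) are clear side sheets of the same height, with steel posts down to the table just outside the outer walls.
- left_stop_face (a point): middle of the front face of the left lane's stop, 5.5 mm above the tray floor, axes as the tray's. The stop is a grey bar 142 mm wide, 12 deep, 18 high across the lane behind the guard, set somewhere from x = 105 to 113 mm of the tray. Only friction holds it: pushed with more than about 3.5 N it slides away from the robot and stays there.
- right_stop_face (a point): the same for the right lane's stop, which is set independently
- rake: rake, steel head, black handle, about 0.24 kg, stands by itself. Origin: centre of head at the tines' lower ends; x forward, y along head, z up. Plate 48 (x) by 130 mm (y), 26 to 34 mm up; rear feet at x = -20 mm. Under it six front tines (10 mm wide, 14 mm gaps, 130 mm overall) on a comb bar clamped firmly anywhere in an 18 mm range: tine front faces at x = 24 to 42 mm, not measured.
- rake_grip (a point): grip point on the rake handle's axis, at x = -36, z = 119 mm of the rake, axes as the rake's. The handle, 16 mm square with flat sides facing +-y, starts on the plate at x = -5 mm and leans back (to -x) 20 degrees from vertical; it is 110 mm long, this point is 20 mm below its top end, which is about 140 mm above the tine ends.
- mat: fixed black rubber mat 120 mm (x) by 160 mm (y), 3 mm thick, on which the rake stands at the start, left or right of the tray (a steel dish of like size, 30 mm tall, is on the other side). Origin: centre of the underside.
- jar: bystander: small loose clear jar with a white cap, 38 mm diameter, 50 mm tall, on the table in front of the tray. Origin: centre of the underside.
- spray: bystander: loose white bottle, 52 mm diameter, 160 mm tall, left of the tray. Origin: centre of the underside.
- scope: bystander: loose hand-held skin microscope lying right of the tray, 145 mm long, 50 mm tall at its head. Origin: under it near the head; x runs from handle to head.
- curette1: steel skin curette, a rod 110 mm long: octagonal handle 85 mm long, 11 mm across flats, then a shank 25 mm long, 5 mm thick with a small round end; hollow, 12 to 26 g. Origin on its axis at mid-length (5.5 mm above the tray floor when lying), x along the rod to the thin end. Starts in the left lane, up to 20 degrees askew. Its flats resist rolling.
- curette2: steel skin curette, a rod 110 mm long: octagonal handle 85 mm long, 11 mm across flats, then a shank 25 mm long, 5 mm thick with a small round end; hollow, 12 to 26 g. Origin on its axis at mid-length (5.5 mm above the tray floor when lying), x along the rod to the thin end. Starts in the left lane, up to 20 degrees askew. Its flats resist rolling.
- curette3: steel skin curette, a rod 110 mm long: octagonal handle 85 mm long, 11 mm across flats, then a shank 25 mm long, 5 mm thick with a small round end; hollow, 12 to 26 g. Origin on its axis at mid-length (5.5 mm above the tray floor when lying), x along the rod to the thin end. Starts in the left lane, up to 20 degrees askew. Its flats resist rolling.
- curette4: steel skin curette, a rod 110 mm long: octagonal handle 85 mm long, 11 mm across flats, then a shank 25 mm long, 5 mm thick with a small round end; hollow, 12 to 26 g. Origin on its axis at mid-length (5.5 mm above the tray floor when lying), x along the rod to the thin end. Starts in the right lane, up to 20 degrees askew. Its flats resist rolling.
- curette5: steel skin curette, a rod 110 mm long: octagonal handle 85 mm long, 11 mm across flats, then a shank 25 mm long, 5 mm thick with a small round end; hollow, 12 to 26 g. Origin on its axis at mid-length (5.5 mm above the tray floor when lying), x along the rod to the thin end. Starts in the right lane, up to 20 degrees askew. Its flats resist rolling.
- curette6: steel skin curette, a rod 110 mm long: octagonal handle 85 mm long, 11 mm across flats, then a shank 25 mm long, 5 mm thick with a small round end; hollow, 12 to 26 g. Origin on its axis at mid-length (5.5 mm above the tray floor when lying), x along the rod to the thin end. Starts in the right lane, up to 20 degrees askew. Its flats resist rolling.
There are look-alikes about, which are no part of the job. There is more than one size of the rake; the one meant has the size given above.

How it is judged:
On the way, in this order (a step that is already met when the one before it is completed fails the run):
1. the rake is lifted off its mat (height (world z) of rake above 0.03 m and contact force between the fingers and rake above 1 N), for 0.1 s.
2. both rows lie combed against their stops while the rake is away from its mat (x of curette1 in the frame of left_stop_face between -0.0297 and 0 m and y of curette1 in the frame of left_stop_face between -0.04 and 0.04 m and angle between the x axis of each of curette1, curette2, curette3 and the y axis of left_stop_face, either way round below 0.1 rad and height (world z) of each of curette1, curette2, curette3, curette4, curette5, curette6 below 0.0125 m and linear speed of each of curette1, curette2, curette3, curette4, curette5, curette6 below 0.02 m/s and x of curette2 in the frame of left_stop_face between -0.0297 and 0 m and y of curette2 in the frame of left_stop_face between -0.04 and 0.04 m and x of curette3 in the frame of left_stop_face between -0.0297 and 0 m and y of curette3 in the frame of left_stop_face between -0.04 and 0.04 m and x of curette4 in the frame of right_stop_face between -0.0297 and 0 m and y of curette4 in the frame of right_stop_face between -0.04 and 0.04 m and angle between the x axis of each of curette4, curette5, curette6 and the y axis of right_stop_face, either way round below 0.1 rad and x of curette5 in the frame of right_stop_face between -0.0297 and 0 m and y of curette5 in the frame of right_stop_face between -0.04 and 0.04 m and x of curette6 in the frame of right_stop_face between -0.0297 and 0 m and y of curette6 in the frame of right_stop_face between -0.04 and 0.04 m and distance between rake and mat above 0.1 m), for 0.2 s.
3. the rake stands back on its mat (horizontal distance between rake and mat below 0.045 m and height (world z) of rake below 0.008 m and angle between rake's own z axis and vertical below 0.1 rad), for 0.2 s.
At the end, for the whole second after the job is handed in: Six curettes lie still on the tray floor in their lanes, within 0.10 rad of straight across, centres at most 29.7 mm in front of the stop face (three touching reach 27.5 mm); the rake stands upright (0.1 rad), still, its centre within 45 mm of the centre of its mat (all of step 3 and x of curette1 in the frame of left_stop_face between -0.0297 and 0 m and y of curette1 in the frame of left_stop_face between -0.04 and 0.04 m and angle between the x axis of each of curette1, curette2, curette3 and the y axis of left_stop_face, either way round below 0.1 rad and height (world z) of each of curette1, curette2, curette3, curette4, curette5, curette6 below 0.0125 m and linear speed of each of curette1, curette2, curette3, curette4, curette5, curette6, rake below 0.02 m/s and x of curette2 in the frame of left_stop_face between -0.0297 and 0 m and y of curette2 in the frame of left_stop_face between -0.04 and 0.04 m and x of curette3 in the frame of left_stop_face between -0.0297 and 0 m and y of curette3 in the frame of left_stop_face between -0.04 and 0.04 m and x of curette4 in the frame of right_stop_face between -0.0297 and 0 m and y of curette4 in the frame of right_stop_face between -0.04 and 0.04 m and angle between the x axis of each of curette4, curette5, curette6 and the y axis of right_stop_face, either way round below 0.1 rad and x of curette5 in the frame of right_stop_face between -0.0297 and 0 m and y of curette5 in the frame of right_stop_face between -0.04 and 0.04 m and x of curette6 in the frame of right_stop_face between -0.0297 and 0 m and y of curette6 in the frame of right_stop_face between -0.04 and 0.04 m).
It fails at once if a stop is shoved back more than 3 mm (distance of any of left_stop_face, right_stop_face from where it was at the start of the episode above 0.003 m).
It fails at once if the robot touches a curette itself (contact force between any of the fingers, the arm and curette1 above 0.3 N or contact force between any of the fingers, the arm and curette2 above 0.3 N or contact force between any of the fingers, the arm and curette3 above 0.3 N or contact force between any of the fingers, the arm and curette4 above 0.3 N or contact force between any of the fingers, the arm and curette5 above 0.3 N or contact force between any of the fingers, the arm and curette6 above 0.3 N).
It fails at once if the jar, bottle or skin microscope is moved more than 15 mm (distance of any of jar, spray, scope from where it was at the start of the episode above 0.015 m).
It also fails if it takes over 72 s, if anything falls off the work surface, if the arm or the gripper's body presses on something with over 40 N, if the wrist force passes 120 N, or if a joint passes its speed limit or range.

## Working session

There is one attempt and no reset: what is moved stays moved. The work goes in short steps, Python scripts to look and compute and a shell command to move; the robot and the scene stay as the last step left them, time stands still between calls to the robot, and variables do not carry over. Pictures are saved under pics/ and viewed, and the job is handed in when it is done.

```bash
ls; mkdir -p pics; python3 - <<'E'
from bench import ctrl
import cv2
o=ctrl.get_obs();print(o, ctrl.pinch_z)
for n in ['side','top','wrist']:
    im=ctrl.camera(n);cv2.imwrite(f'pics/{n}0.png',im[:,:,::-1]);
    i=ctrl.camera_info(n);print(n,i)
E
```

```text
pics
{'time_s': 0.0, 'q': array([-1.53830516e+00,  1.81571316e-01,  1.60801429e+00, -8.08646609e-06,
        1.35377981e+00, -2.06324164e-01]), 'dq': array([ 0.00124641, -0.00138395, -0.00064339, -0.00144622, -0.00140545,
        0.00016465]), 'joint_efforts': array([-8.14887767e-05, -4.44873190e+01, -3.51338518e+01, -2.49182658e-04,
        9.08840244e-03,  1.66622156e-07]), 'eef_pos': array([ 0.13599993, -0.55811651,  0.23036409]), 'eef_rot': array([ 0.08428568, -0.08418242,  0.70269603, -0.70144674]), 'wrist_force': array([ 0.24371486,  0.07009397, -0.36125242]), 'torque': array([ 0.01328399, -0.01371757,  0.01978137]), 'opening': 0.9994146844409778} 0.0187
side {'fx': 466.0774288069178, 'fy': 466.0774288069178, 'cx': 246.66059268205942, 'cy': 188.0185859569387, 'origin': array([1.21086064, 0.09715714, 1.32307562]), 'rotation': array([-0.17197636,  0.62527076,  0.7338878 , -0.20216161])}
top {'fx': 409.51851781566523, 'fy': 409.51851781566523, 'cx': 260.98237311081647, 'cy': 193.36073706264153, 'origin': array([ 0.3373901 , -0.0261484 ,  1.24036798]), 'rotation': array([ 0.05068348, -0.70194255,  0.70945828, -0.03710519])}
wrist {'fx': 332.47666935102404, 'fy': 332.47666935102404, 'cx': 252.9201967244399, 'cy': 183.28499621555102, 'tool_from_camera': array([[ 3.04652456e-04,  9.46567636e-01,  3.22505223e-01,
        -8.38417552e-02],
       [ 9.39153671e-05, -3.22505263e-01,  9.46567666e-01,
        -1.40765232e-01],
       [ 9.99999949e-01, -2.58085968e-04, -1.87149268e-04,
         1.22905781e-03],
       [ 0.00000000e+00,  0.00000000e+00,  0.00000000e+00,
         1.00000000e+00]])}
```

View pics/top0.png

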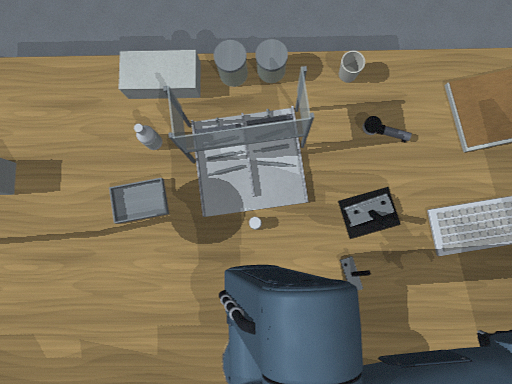

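View pics/side0.png

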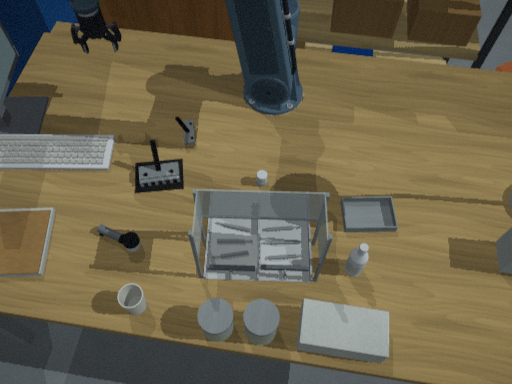

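View pics/wrist0.png

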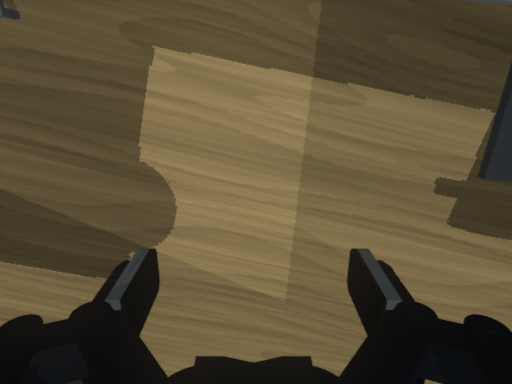

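```bash
cat > h.py <<'E'
import numpy as np, cv2
from scipy.spatial.transform import Rotation as R
from bench import ctrl
def q2R(q): return R.from_quat([q[1],q[2],q[3],q[0]])
def cam(n):
    i=ctrl.camera_info(n); K=(i['fx'],i['fy'],i['cx'],i['cy'])
    if n=='wrist':
        o=ctrl.get_obs(); T=np.eye(4);T[:3,:3]=q2R(o['eef_rot']).as_matrix();T[:3,3]=o['eef_pos']
        T=T@i['tool_from_camera']; return K,T[:3,3],T[:3,:3]
    return K,np.array(i['origin']),q2R(i['rotation']).as_matrix()
def bp(c,uv,z):
    K,o,M=c; uv=np.atleast_2d(np.asarray(uv,float))
    d=np.c_[(uv[:,0]-K[2])/K[0],(uv[:,1]-K[3])/K[1],np.ones(len(uv))]@M.T
    return o+d*((z-o[2])/d[:,2])[:,None]
def proj(c,P):
    K,o,M=c; p=(np.atleast_2d(P)-o)@M
    return np.c_[K[0]*p[:,0]/p[:,2]+K[2],K[1]*p[:,1]/p[:,2]+K[3]]
def crop(src,box,s,out):
    im=cv2.imread(src) if isinstance(src,str) else src
    l,t,r,b=box; cv2.imwrite(out,cv2.resize(im[t:b,l:r],None,fx=s,fy=s,interpolation=cv2.INTER_CUBIC))
E
python3 - <<'E'
from h import *
crop('pics/top0.png',(105,55,405,285),2.6,'pics/top0c.png')
crop('pics/side0.png',(85,110,405,290),2.5,'pics/side0c.png')
for t in ['tray','rake','mat','jar','spray','scope','curette1','left_stop_face']:
  for c in ['top','side']:
    r=ctrl.silhouettes(t,c)
    print(t,c,[(round(x['score'],2),[round(v) for v in x['bbox']],int(x['mask'].sum()),np.argwhere(x['mask']).mean(0)[::-1].round(1).tolist()) for x in r])
E
```

```text
tray top [(0.78, [165, 68, 315, 214], 11102, [246.2, 155.5]), (0.49, [337, 188, 401, 240], 1224, [366.9, 213.7])]
tray side [(0.73, [190, 190, 330, 283], 11024, [259.1, 234.3]), (0.7, [215, 224, 250, 236], 96, [235.9, 227.3])]
rake top [(0.72, [341, 195, 394, 225], 1028, [369.4, 210.8])]
rake side [(0.69, [139, 137, 177, 187], 952, [158.1, 170.1]), (0.57, [174, 117, 195, 149], 322, [186.8, 131.1])]
mat top [(0.55, [338, 187, 398, 237], 965, [366.0, 215.0])]
mat side [(0.83, [134, 155, 185, 192], 727, [158.9, 178.7])]
jar top [(0.62, [246, 220, 263, 229], 117, [254.7, 223.2])]
jar side [(0.43, [254, 169, 267, 189], 151, [260.9, 178.9])]
spray top [(0.72, [132, 122, 162, 148], 414, [147.5, 136.3]), (0.31, [245, 218, 262, 230], 137, [254.1, 222.9])]
spray side [(0.73, [344, 245, 369, 278], 547, [356.7, 260.1])]
scope top [(0.86, [363, 116, 412, 138], 602, [383.2, 129.2])]
scope side [(0.9, [98, 224, 137, 250], 518, [121.1, 237.4]), (0.27, [219, 241, 243, 244], 84, [231.3, 241.2])]
curette1 top [(0.66, [211, 166, 245, 174], 95, [228.6, 169.2]), (0.4, [205, 154, 235, 161], 112, [220.0, 155.7]), (0.4, [257, 161, 287, 164], 105, [270.4, 163.4])]
curette1 side [(0.56, [216, 253, 248, 258], 117, [232.3, 254.5]), (0.55, [219, 240, 241, 246], 96, [229.9, 241.1])]
left_stop_face top [(0.45, [196, 117, 240, 132], 247, [216.9, 127.3])]
left_stop_face side [(0.79, [263, 267, 310, 277], 299, [285.0, 268.5])]
```

```bash
python3 - <<'E'
from h import *
o=ctrl.get_obs();print(q2R(o['eef_rot']).as_matrix().round(3), o['time_s'])
E
```

```text
[[-0.972 -0.     0.237]
 [-0.237 -0.    -0.972]
 [ 0.    -1.     0.   ]] 0.95
```

View pics/top0c.png

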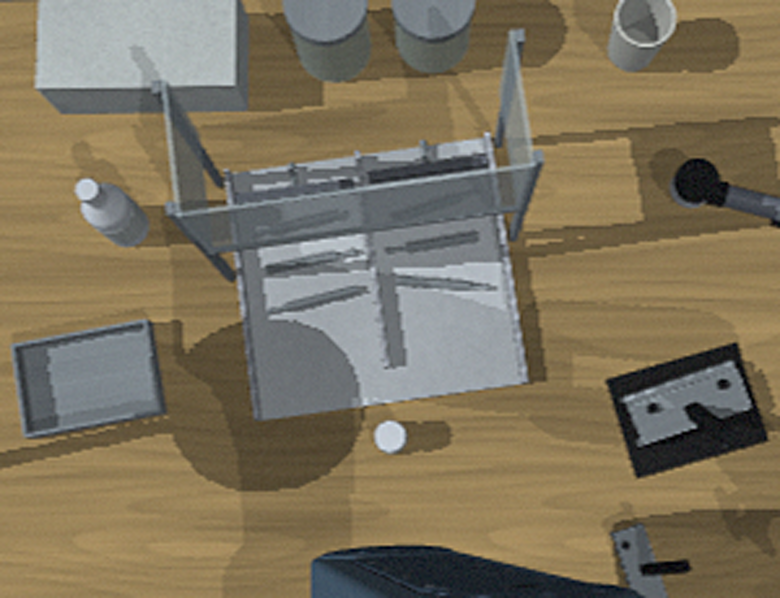

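View pics/side0c.png

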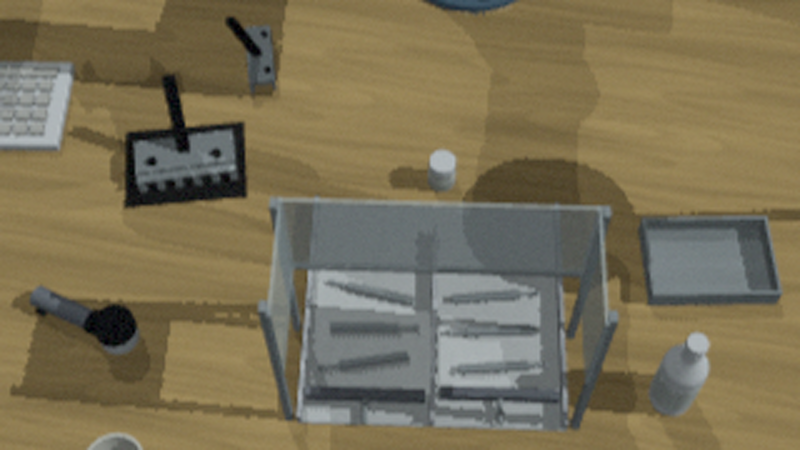

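```bash
cat > fit.py <<'E'
from h import *
from scipy.optimize import least_squares
top=cam('top');side=cam('side')
T=lambda u,v:(u/2.6+105,v/2.6+55)
S=lambda u,v:(u/2.5+85,v/2.5+110)
def fit(obs,x0):
    def f(p):
        c,s=np.cos(p[2]),np.sin(p[2]);r=[]
        for cm,uv,P in obs:
            W=[p[0]+c*P[0]-s*P[1],p[1]+s*P[0]+c*P[1],P[2]]
            r.append(proj(cm,W)[0]-uv)
        return np.ravel(r)
    s=least_squares(f,x0,loss='soft_l1');return s.x,f(s.x).reshape(-1,2).round(1)
def W(p,P):
    c,s=np.cos(p[2]),np.sin(p[2]);P=np.atleast_2d(P)
    return np.c_[p[0]+c*P[:,0]-s*P[:,1],p[1]+s*P[:,0]+c*P[:,1],P[:,2]]
tobs=[(top,T(258,419),(-.15,.159,.012)),(top,T(526,381),(-.15,-.159,.012)),
 (top,T(172,208),(.018,.159,.3)),(top,T(540,155),(.018,-.159,.3)),(top,T(157,85),(.15,.159,.3)),(top,T(517,35),(.15,-.159,.3)),
 (side,S(275,203),(.018,-.159,.3)),(side,S(607,211),(.018,.159,.3)),(side,S(265,303),(.15,-.159,.3)),(side,S(612,318),(.15,.159,.3)),
 (side,S(299,422),(.15,-.159,.004)),(side,S(567,429),(.15,.159,.004))]
tray,res=fit(tobs,[.5,0,0])
mobs=[(top,T(607,380),(.06,.08,.003)),(top,T(738,344),(.06,-.08,.003)),(top,T(767,439),(-.06,-.08,.003)),(top,T(639,477),(-.06,.08,.003)),
 (side,S(127,132),(-.06,-.08,.003)),(side,S(242,123),(-.06,.08,.003)),(side,S(246,195),(.06,.08,.003)),(side,S(126,207),(.06,-.08,.003))]
mat,mres=fit(mobs,[.4,-.3,0])
if __name__=='__main__':
    print(tray,np.degrees(tray[2]));print(res.tolist());print(mat,np.degrees(mat[2]));print(mres.tolist())
    # jar
    print('jar',bp(top,[T(391,436)],.05),bp(side,[S(442,158)],.05))
    # rake plate corners z=.034+.003 : top view
    for n,u in dict(FL=(624,399),FR=(745,361),RR=(752,409),RL=(639,446)).items(): print(n,bp(top,[T(*u)],.037)[0][:2])
    for n,u in dict(RL=(237,128),RR=(133,142),FR=(136,186),FL=(240,176)).items(): print('s',n,bp(side,[S(*u)],.037)[0][:2])
    print('handle top',bp(side,[S(169,78)],.143)[0],bp(top,[T(699,443)],.143)[0])
E
python3 fit.py
```

```text
[0.59307856 0.03437049 0.13345988] 7.646687866891705
[[-1.2, 0.2], [0.2, -0.4], [3.5, 2.8], [-4.9, 3.8], [2.9, -2.9], [-4.7, -2.7], [3.5, -2.0], [-4.4, -2.4], [3.2, 5.1], [-3.2, 2.3], [-0.7, -0.1], [0.0, -0.2]]
[ 0.43085118 -0.3278275   0.26819613] 15.366506557996946
[[-0.9, -0.7], [-0.7, -1.3], [0.7, 0.3], [-1.3, 0.4], [-0.9, -0.5], [0.1, -1.1], [-0.1, -0.0], [-1.0, -0.3]]
jar [[0.40051517 0.0131246  0.05      ]] [[0.39920248 0.01570033 0.05      ]]
FL [ 0.44018629 -0.25001693]
FR [ 0.48179437 -0.38792502]
RR [ 0.42730075 -0.39310582]
RL [ 0.38707408 -0.26495608]
s RL [ 0.38731201 -0.26116198]
s RR [ 0.4308496 -0.3916279]
s FR [ 0.49604251 -0.36901268]
s FL [ 0.45993108 -0.23994745]
handle top [ 0.39498705 -0.33331671  0.143     ] [ 0.38513081 -0.30516862  0.143     ]
```

```bash
cat > p2.py <<'E'
from fit import *
print('small rake',bp(top,[T(620,530),T(655,525),T(690,567)],.03)[:,:2].tolist(),bp(side,[S(250,30),S(274,90),S(230,20)],.03)[:,:2].tolist())
good=[tobs[0],tobs[1],tobs[10],tobs[11]]
for g in [good,good+tobs[2:10]]:
    p,r=fit(g,[.6,0,.1]);print(p,np.degrees(p[2]),r.tolist())
tray,_=fit(good,[.6,0,.1])
def inv(P,p=tray):
    c,s=np.cos(p[2]),np.sin(p[2]);d=np.asarray(P)[:,:2]-p[:2];return np.c_[c*d[:,0]+s*d[:,1],-s*d[:,0]+c*d[:,1]]
cs=dict(a=((445,299),(538,292)),b=((442,327),(536,329)),c=((450,370),(540,366)),d=((327,284),(412,301)),e=((332,328),(418,329)),f=((320,369),(408,355)))
for k,(u,v) in cs.items():
    print(k,(inv(bp(side,[S(*u),S(*v)],.0095))*1000).round().tolist())
ct=dict(a=((270,309),(368,290)),b=((262,269),(362,252)),d=((395,278),(497,288)),e=((386,248),(478,236)))
for k,(u,v) in ct.items(): print('t',k,(inv(bp(top,[T(*u),T(*v)],.0095))*1000).round().tolist())
print('stops', (inv(bp(side,[S(305,391),S(424,396),S(440,388),S(559,394)],.022))*1000).round().tolist())
im=cv2.imread('pics/top0.png');im2=cv2.imread('pics/side0.png')
P=[]
for y in(-.159,-.153,-.003,.003,.153,.159):
  for x in np.arange(-.15 if abs(y)>.01 else -.11,.151,.002): P.append((x,y,.024))
for y in np.arange(-.159,.159,.002): P+=[(-.15,y,.004),(.15,y,.004),(.018,y,.15),(.018,y,.3)]
def ov(im,cm,o,box,s):
    l,t,r,b=box;im=cv2.resize(im[t:b,l:r],None,fx=s,fy=s,interpolation=cv2.INTER_CUBIC)
    for u,v in proj(cm,W(tray,P)): cv2.circle(im,(int((u-l+.5)*s),int((v-t+.5)*s)),0,(0,0,255),-1)
    cv2.imwrite(o,im)
ov(im,top,'pics/top1.png',(160,55,330,225),4,); ov(im2,side,'pics/side1.png',(180,180,340,300),5)
E
python3 p2.py
```

```text
small rake [[0.2938360759304043, -0.24175507343364977], [0.29902141047244346, -0.2809581363912851], [0.25248640068356487, -0.317965715644659]] [[0.2173240783267627, -0.28356818208185885], [0.31381241483306244, -0.2277081791164283], [0.20421114858247447, -0.31565953913392575]]
[0.59306072 0.03438009 0.13504228] 7.737352470477016 [[-1.1, 0.3], [0.3, -0.5], [-0.6, 0.0], [0.1, -0.3]]
[0.59307856 0.03437049 0.13345987] 7.6466873633457375 [[-1.2, 0.2], [0.2, -0.4], [-0.7, -0.1], [0.0, -0.2], [3.5, 2.8], [-4.9, 3.8], [2.9, -2.9], [-4.7, -2.7], [3.5, -2.0], [-4.4, -2.4], [3.2, 5.1], [-3.2, 2.3]]
a [[-12.0, 14.0], [-25.0, 130.0]]
b [[26.0, 10.0], [26.0, 126.0]]
c [[82.0, 21.0], [74.0, 129.0]]
d [[-29.0, -134.0], [-8.0, -27.0]]
e [[31.0, -125.0], [29.0, -19.0]]
f [[85.0, -136.0], [64.0, -30.0]]
t a [[-23.0, 125.0], [-18.0, 8.0]]
t b [[26.0, 129.0], [28.0, 9.0]]
t d [[-8.0, -25.0], [-38.0, -142.0]]
t e [[29.0, -20.0], [27.0, -129.0]]
stops [[118.0, -151.0], [121.0, -10.0], [110.0, 8.0], [114.0, 149.0]]
```

```bash
python3 -c "
import cv2
a=cv2.imread('pics/top1.png');print(a.shape);a=a[:600];cv2.imwrite('pics/top1.png',a)"
```

```text
(680, 680, 3)
```

View pics/side1.png

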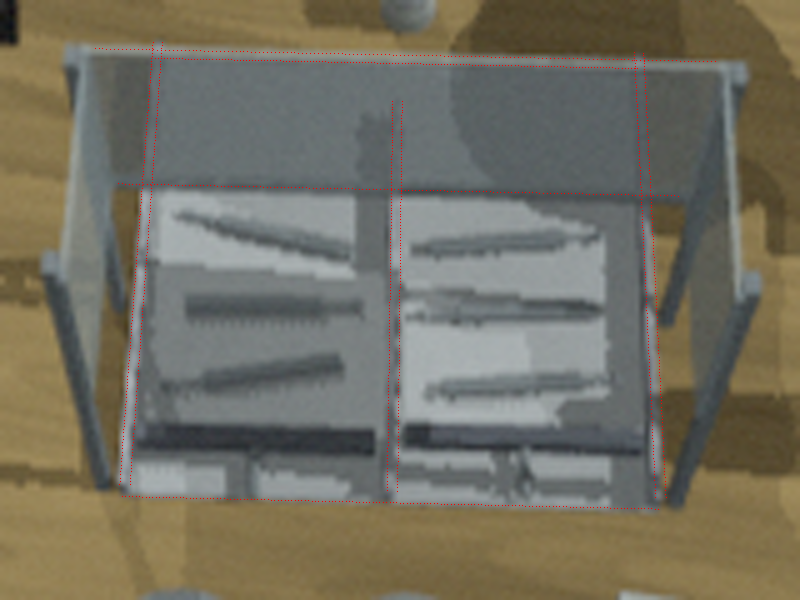

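View pics/top1.png

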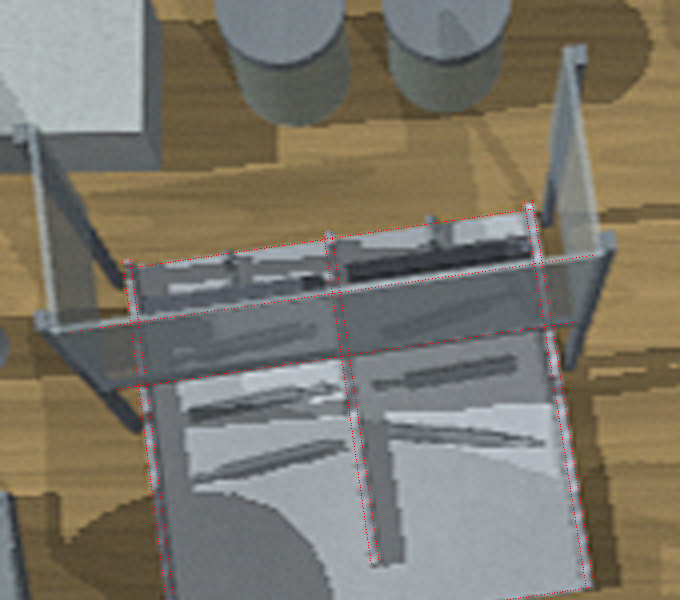

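```bash
python3 -m pendant '[0.037,0.04,0.01,3.0,-9.5,0.8,0.0854,0.037,0.04,0.01,3.0,-9.5,0.8,0.0854,0.037,0.04,0,3.0,-9.5,0.8,0.0854,0.037,0.04,0,3.0,-9.5,0.8,0.07,0.037,0.04,0,3.0,-9.5,0.8,0.06,0,0,0,0,0,0,0.06]'; cat > look.py <<'E'
import sys
from h import *
n=sys.argv[1]
c=cam('wrist');im=ctrl.camera('wrist');o=ctrl.get_obs()
cv2.imwrite(f'pics/{n}.png',im[:,:,::-1])
M=q2R(o['eef_rot']).as_matrix();y=M[:,1];z=-M[:,2]
print('t',o['time_s'],'pos',o['eef_pos'].round(4),'tilt',np.degrees(np.arccos(-y[2])).round(2),'dir',np.degrees(np.arctan2(y[1],y[0])).round(2),'jaw yaw',np.degrees(np.arctan2(-z[0],z[1])).round(2),'jawz',z[2].round(3),'F',o['wrist_force'].round(2),'tq',o['torque'].round(2),'op',round(o['opening'],3),'q',o['q'].round(2))
E
python3 look.py w1
```

```text
time_s: 1.7
eef_pos: [0.3214, -0.3556, 0.2494]
eef_rot: [0.393, 0.194, 0.69, -0.576]
wrist_force: [0.2, 0.1, 0.5]
opening: 0.703
t 1.75 pos [ 0.3209 -0.3579  0.2505] tilt 49.78 dir 19.75 jaw yaw 18.55 jawz 0.025 F [-1.16  0.3  -0.35] tq [-0.11  0.37  0.03] op 0.702 q [-1.63  0.01  2.    0.78  1.57 -0.55]
```

View pics/w1.png

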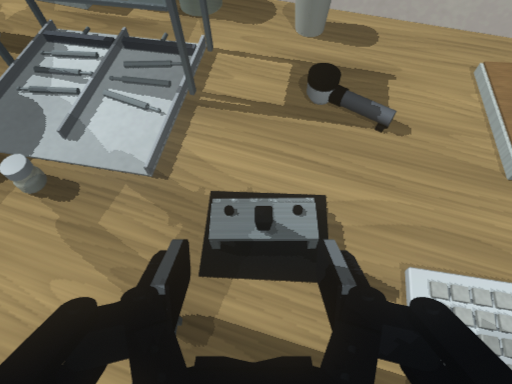

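```bash
python3 - <<'E'
from h import *
crop('pics/w1.png',(190,180,340,290),5,'pics/w1c.png')
E
```

```text
(no output)
```

View pics/w1c.png

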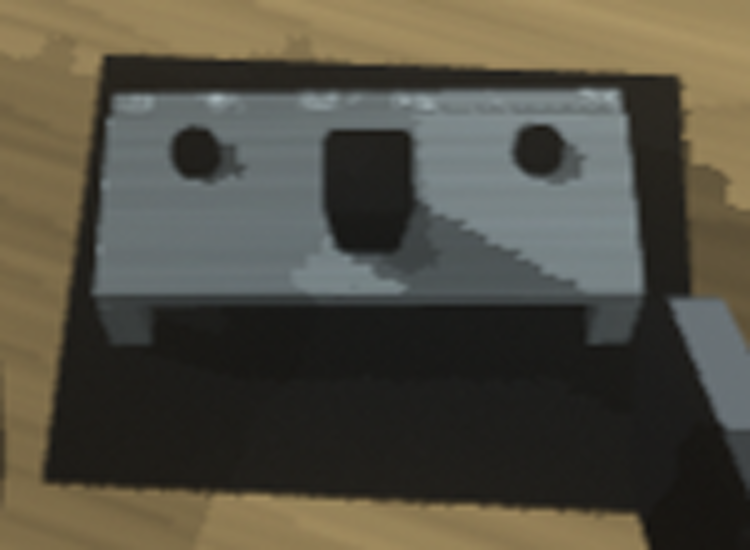

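```bash
python3 - <<'E'
from h import *
c=cam('wrist')
C=lambda u,v:(u/5+190,v/5+180)
p=bp(c,[C(95,295),C(643,295),C(628,115),C(107,115)],.037)[:,:2];print(p.round(4).tolist())
d=p[0]-p[1];print('yaw',np.degrees(np.arctan2(-d[0],d[1])),'len',np.linalg.norm(d));d=p[3]-p[2];print('yaw',np.degrees(np.arctan2(-d[0],d[1])),np.linalg.norm(d))
print('cent',p.mean(0))
print('top',bp(c,[C(368,165),C(325,130),C(411,130)],.141)[:,:2].tolist())
m=bp(c,[C(104,56),C(680,76),C(45,482)],.003)[:,:2];print('mat',m)
d=m[0]-m[1];print('matyaw',np.degrees(np.arctan2(-d[0],d[1])),np.linalg.norm(d), (m[1]+m[2])/2)
psi=np.radians(18);f=np.array([np.cos(psi),np.sin(psi)])
ce=p.mean(0);print('grip from plate',ce-.036*f)
o=ctrl.get_obs();print(o['eef_pos'],q2R(o['eef_rot']).as_matrix()[:,1])
E
```

```text
[[0.3887, -0.2765], [0.4283, -0.3983], [0.4733, -0.3844], [0.4338, -0.2611]]
yaw 17.976299540844927 len 0.12807452494509947
yaw 17.792246419769082 0.12939658193476394
cent [ 0.43102433 -0.33008658]
top [[0.39248961699696727, -0.34224897585494474], [0.396700139387856, -0.3329212919496184], [0.40135724163637687, -0.34741911148756105]]
mat [[ 0.4657947  -0.24231918]
 [ 0.50816037 -0.39552586]
 [ 0.35146445 -0.27371334]]
matyaw 15.457519624939229 0.15895639850304957 [ 0.42981241 -0.3346196 ]
grip from plate [ 0.39678629 -0.34121119]
[ 0.32091057 -0.35785036  0.2504656 ] [ 0.71863102  0.25806255 -0.6457346 ]
```

```bash
cat > goal.py <<'E'
import sys
from h import *
# usage: goal psi_deg tilt_deg gx gy gz  [back]: grip point world -> delta
def goal(psi,a,g,back=0):
    p,a=np.radians(psi),np.radians(a)
    y=np.array([np.sin(a)*np.cos(p),np.sin(a)*np.sin(p),-np.cos(a)]);z=np.array([np.sin(p),-np.cos(p),0]);x=np.cross(y,z)
    M=np.c_[x,y,z];o=ctrl.get_obs()
    rv=(R.from_matrix(M)*q2R(o['eef_rot']).inv()).as_rotvec(degrees=True)
    t=np.array(g)+(ctrl.pinch_z-back)*y
    print('t',round(o['time_s'],2),'rot',rv.round(2),'target',t.round(4),'delta',(t-o['eef_pos']).round(4),'ydir',y.round(3))
if __name__=='__main__':
    v=list(map(float,sys.argv[1:]));goal(v[0],v[1],v[2:5],v[5] if len(v)>5 else 0)
E
python3 look.py w2; python3 goal.py 17.9 50 .3968 -.338 .122 .06
```

```text
t 1.8 pos [ 0.3207 -0.3592  0.2513] tilt 49.7 dir 19.63 jaw yaw 18.54 jawz 0.022 F [-0.29  0.24 -0.4 ] tq [-0.1   0.32 -0.01] op 0.701 q [-1.63  0.01  2.    0.78  1.57 -0.55]
t 1.8 rot [-1.12 -0.7  -0.64] target [ 0.3667 -0.3477  0.1485] delta [ 0.046   0.0115 -0.1028] ydir [ 0.729  0.235 -0.643]
```

```bash
python3 -m pendant '[0.023,0.006,-0.05,-1.1,-0.7,-0.6,0.06,0.023,0.0055,-0.053,0,0,0,0.06,0,0,0,0,0,0,0.06]'; python3 look.py w3;python3 goal.py 17.9 50 .3968 -.338 .122 0
```

```text
time_s: 2.17
eef_pos: [0.3672, -0.3453, 0.1459]
eef_rot: [0.395, 0.196, 0.682, -0.583]
wrist_force: [0.5, 0.4, 0.7]
opening: 0.701
t 2.225 pos [ 0.3671 -0.3473  0.1483] tilt 50.12 dir 18.16 jaw yaw 18.04 jawz 0.003 F [ 0.16 -0.31  0.05] tq [-0.15  0.35 -0.05] op 0.703 q [-1.53  0.19  2.06  0.86  1.33 -0.69]
t 2.23 rot [-0.18  0.07 -0.14] target [ 0.4104 -0.3336  0.11  ] delta [ 0.0433  0.0137 -0.0383] ydir [ 0.729  0.235 -0.643]
```

View pics/w3.png

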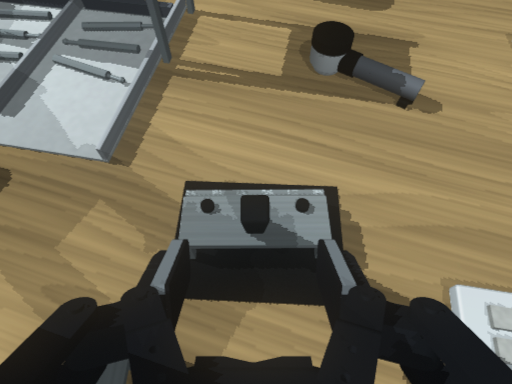

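```bash
python3 -m pendant '[0.022,0.007,-0.019,0,0,0,0.06,0.0215,0.007,-0.0195,0,0,0,0.06,0,0,0,0,0,0,0.06]'; python3 look.py w4;python3 goal.py 17.9 50 .3968 -.338 .122 0
```

```text
time_s: 2.6
eef_pos: [0.4109, -0.3345, 0.1115]
eef_rot: [0.397, 0.195, 0.679, -0.586]
wrist_force: [-0.8, -0.9, 0.2]
opening: 0.703
t 2.65 pos [ 0.4106 -0.3351  0.1119] tilt 50.09 dir 17.86 jaw yaw 18.01 jawz -0.003 F [0.1  0.11 1.07] tq [-0.1   0.35 -0.02] op 0.698 q [-1.43  0.28  2.06  0.94  1.21 -0.71]
t 2.65 rot [ 0.14  0.14 -0.11] target [ 0.4104 -0.3336  0.11  ] delta [-0.0002  0.0015 -0.0019] ydir [ 0.729  0.235 -0.643]
```

View pics/w4.png

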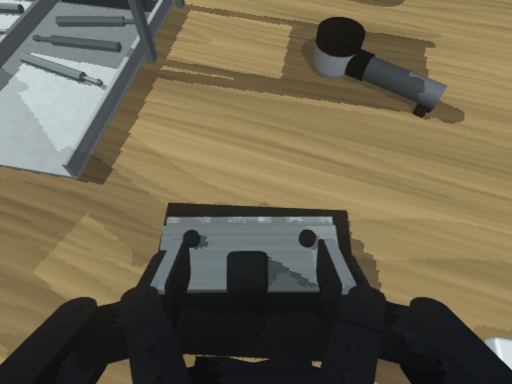

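```bash
python3 -m pendant '[-0.0008,0.0025,-0.002,0,0,0,0.045,0,0,0,0,0,0,0.03,0,0,0,0,0,0,0.02,0,0,0,0,0,0,0.012,0,0,0,0,0,0,0,0,0,0,0,0,0,0,0,0,0,0,0,0,0,0,0,0,0,0,0,0]'; python3 look.py w5
```

```text
time_s: 3.65
eef_pos: [0.4097, -0.3314, 0.1082]
eef_rot: [0.396, 0.196, 0.679, -0.586]
wrist_force: [-3.9, -2.0, 4.3]
opening: 0.183
t 3.7 pos [ 0.4097 -0.3314  0.1082] tilt 50.11 dir 17.92 jaw yaw 17.94 jawz -0.0 F [-4.33 -1.57  5.92] tq [-0.12  0.3  -0.06] op 0.179 q [-1.43  0.28  2.07  0.94  1.21 -0.72]
```

View pics/w5.png

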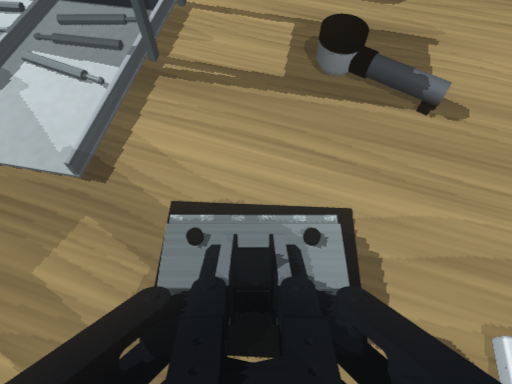

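```bash
python3 -m pendant '[0,0,0.02,0,0,0,0,0,0,0.03,0,0,0,0,0,0,0.03,0,0,0,0,0,0,0,0,0,0,0]'; python3 look.py w6
```

```text
time_s: 4.2
eef_pos: [0.4099, -0.3313, 0.1887]
eef_rot: [0.396, 0.195, 0.679, -0.587]
wrist_force: [-0.7, 0.0, -2.5]
opening: 0.178
t 4.25 pos [ 0.4096 -0.3305  0.1873] tilt 50.03 dir 17.99 jaw yaw 18.0 jawz -0.0 F [ 0.11 -0.55 -2.49] tq [-0.27  0.76 -0.04] op 0.173 q [-1.43  0.11  2.05  0.89  1.32 -0.56]
```

View pics/w6.png

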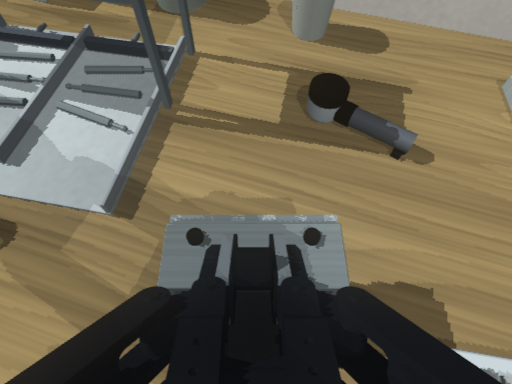

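```bash
python3 - <<'E'
from h import *
crop('pics/w6.png',(140,200,370,310),3.4,'pics/w6c.png')
E
```

```text
(no output)
```

View pics/w6c.png

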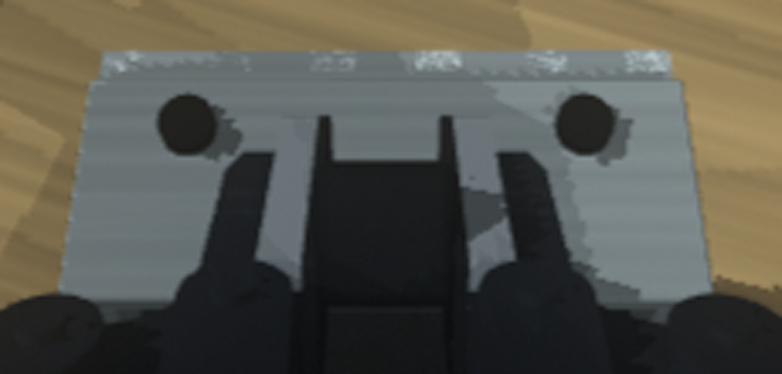

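```bash
python3 - <<'E'
from h import *
c=cam('wrist');o=ctrl.get_obs()
C=lambda u,v:(u/3.4+140,v/3.4+200)
rz=o['eef_pos'][2]-.1052;psi=np.radians(18.0)
f=np.array([np.cos(psi),np.sin(psi)]);l=np.array([-f[1],f[0]])
def loc(P): d=P[:,:2]-o['eef_pos'][:2];return (np.c_[d@f,d@l]*1000).round(1)
p=bp(c,[C(60,294),C(711,294),C(683,80),C(91,80)],rz+.034)
print(loc(p).tolist(),loc(p).mean(0)); a=loc(p);
for zz in (.026,.02,.0): print(zz,loc(bp(c,[C(104,51),C(668,51)],rz+zz)).tolist())
d=p[0]-p[1];print('yaw',np.degrees(np.arctan2(-d[0],d[1])));d=p[3]-p[2];print('yaw',np.degrees(np.arctan2(-d[0],d[1])))
E
```

```text
[[0.7, 62.0], [0.7, -65.3], [46.2, -66.0], [46.3, 62.1]] [23.475 -1.8  ]
0.026 [[57.1, 62.3], [57.0, -65.9]]
0.02 [[60.0, 64.0], [59.9, -67.6]]
0.0 [[69.6, 69.5], [69.6, -73.2]]
yaw 17.987400605251093
yaw 17.98984220578148
```

```bash
cat > tg.py <<'E'
import sys
from h import *
tray=(.59306,.03438,np.radians(7.72))
# args: tcp target in tray frame x,y (mm), z mm, psi deg(optional 7.72), tilt 50
def tf(P):
    c,s=np.cos(tray[2]),np.sin(tray[2]);d=np.asarray(P)[:2]-tray[:2];return np.array([c*d[0]+s*d[1],-s*d[0]+c*d[1]])*1000
if __name__=='__main__':
    x,y,z=[float(v)/1000 for v in sys.argv[1:4]];psi=float(sys.argv[4]) if len(sys.argv)>4 else 7.72
    c,s=np.cos(tray[2]),np.sin(tray[2])
    t=np.array([tray[0]+c*x-s*y,tray[1]+s*x+c*y,z])
    p,a=np.radians(psi),np.radians(50)
    Y=np.array([np.sin(a)*np.cos(p),np.sin(a)*np.sin(p),-np.cos(a)]);Z=np.array([np.sin(p),-np.cos(p),0])
    o=ctrl.get_obs();M=np.c_[np.cross(Y,Z),Y,Z]
    print('t',round(o['time_s'],2),'now tray',tf(o['eef_pos']).round(1),'z',(o['eef_pos'][2]*1000).round(1),'delta mm',((t-o['eef_pos'])*1000).round(1),'rot',(R.from_matrix(M)*q2R(o['eef_rot']).inv()).as_rotvec(degrees=True).round(2),'F',o['wrist_force'].round(2))
E
python3 tg.py -127.5 -79.5 180
```

```text
t 4.25 now tray [-230.8 -336.9] z 187.3 delta mm [ 67.8 269.   -7.3] rot [ 1.000e-02  4.000e-02 -1.028e+01] F [ 0.11 -0.55 -2.49]
```

```bash
python3 -m pendant '[0.012,0.045,0,0,0,-1.7,0,0.011,0.045,0,0,0,-1.7,0,0.011,0.045,0,0,0,-1.7,0,0.011,0.045,0,0,0,-1.7,0,0.011,0.045,0,0,0,-1.7,0,0.012,0.044,-0.007,0,0,-1.8,0,0,0,0,0,0,0,0,0,0,0,0,0,0,0]'; python3 look.py w7; python3 tg.py -127.5 -79.5 111.7
```

```text
time_s: 5.25
eef_pos: [0.4772, -0.0608, 0.1795]
eef_rot: [0.341, 0.255, 0.66, -0.619]
wrist_force: [0.7, 0.5, -2.6]
opening: 0.178
t 5.3 pos [ 0.4774 -0.0621  0.18  ] tilt 50.03 dir 7.71 jaw yaw 7.64 jawz 0.001 F [ 0.15  0.68 -2.24] tq [-0.15  0.78  0.01] op 0.178 q [-0.87 -0.43  2.51  1.07  0.83 -0.1 ]
t 5.3 now tray [-127.6  -80. ] z 180.0 delta mm [  0.    0.5 -68.3] rot [-0.09  0.02  0.08] F [ 0.15  0.68 -2.24]
```

View pics/w7.png

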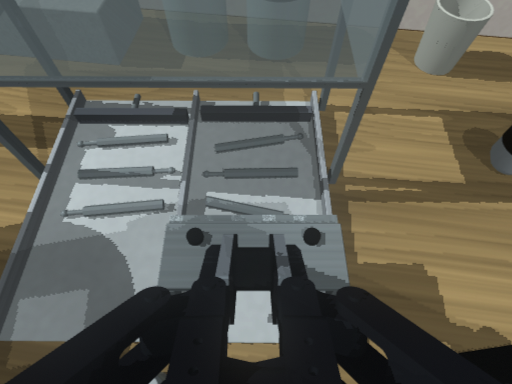

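```bash
python3 -m pendant '[0.01,0.0015,-0.02,0,0,0,0,0,0,0,0,0,0,0]'; python3 tg.py -117.5 -79.5 111.7; python3 - <<'E'
from h import *
from tg import tf
print(ctrl.get_obs()['q'].round(3))
import numpy as np
# w7 picture was pre-move: TCP .4774 -.0621 .18
K=ctrl.camera_info('wrist')
o=np.array([.4774,-.0621,.18]);from math import *
p,a=np.radians(7.66),np.radians(50.03)
Y=np.array([np.sin(a)*np.cos(p),np.sin(a)*np.sin(p),-np.cos(a)]);Z=np.array([np.sin(p),-np.cos(p),0])
T=np.eye(4);T[:3,:3]=np.c_[np.cross(Y,Z),Y,Z];T[:3,3]=o;T=T@K['tool_from_camera']
c=((K['fx'],K['fy'],K['cx'],K['cy']),T[:3,3],T[:3,:3])
for n,u,z in [('rail back',(195,93),.024),('rail',(180,215),.024),('wallR back',(316,92),.024),('wallR fr',(326,214),.024),('wallL back',(76,94),.024),('wallL front',(8,285),.024),('guard edge',(0,78),.15),('guard',(370,82),.15),('Rstop bl/br',(203,121),.004),('',(310,120),.004),('Lstop',(77,124),.004),('',(186,122),.004)]:
    print(n,tf(bp(c,[u],z)[0]).round(1))
E
```

```text
time_s: 5.55
eef_pos: [0.487, -0.0611, 0.159]
eef_rot: [0.339, 0.256, 0.661, -0.619]
wrist_force: [-0.5, 0.7, -3.3]
opening: 0.174
t 5.55 now tray [-117.9  -80.4] z 159.0 delta mm [  0.3   0.9 -47.3] rot [-0.25 -0.1   0.2 ] F [-0.5   0.71 -3.26]
[-0.831 -0.32   2.502  1.155  0.759 -0.198]
rail back [142.5  -6.1]
rail [-33.1  -6.3]
wallR back [ 144.1 -163.9]
wallR fr [ -32.2 -156.6]
wallL back [140.9 148.4]
wallL front [-104.   143.6]
guard edge [ 27.1 120.5]
guard [  22.1 -174. ]
Rstop bl/br [112.3 -16.3]
 [ 113.8 -156.3]
Lstop [107.4 147. ]
 [110.6   5.7]
```

```bash
python3 -m pendant '[0,0.001,-0.022,-0.2,0,0.2,0,0,0,0,0,0,0,0]'; python3 tg.py -117.5 -79.5 111.7; python3 - <<'E'
from h import *
print(ctrl.get_obs()['q'].round(3))
for n,b,s in (('top',(180,100,330,230),4.5),('side',(180,150,340,290),4.2)):
    im=ctrl.camera(n)[:,:,::-1];crop(im,b,s,f'pics/{n}2.png')
E
python3 look.py w8
```

```text
time_s: 5.8
eef_pos: [0.4868, -0.0596, 0.1377]
eef_rot: [0.341, 0.255, 0.66, -0.619]
wrist_force: [-0.4, 0.0, -2.9]
opening: 0.179
t 5.8 now tray [-117.9  -78.8] z 137.7 delta mm [  0.5  -0.6 -26. ] rot [-0.04 -0.05 -0.02] F [-0.36  0.01 -2.86]
[-0.828 -0.244  2.512  1.244  0.726 -0.321]
t 5.95 pos [ 0.488  -0.0601  0.1397] tilt 50.12 dir 7.65 jaw yaw 7.79 jawz -0.003 F [-0.36  0.16 -1.09] tq [-0.1   0.79 -0.07] op 0.174 q [-0.83 -0.25  2.51  1.24  0.73 -0.32]
```

View pics/top2.png

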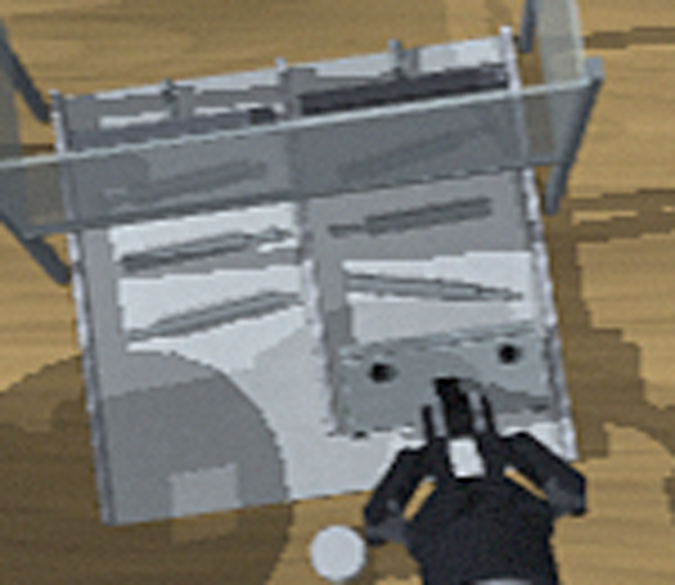

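View pics/side2.png

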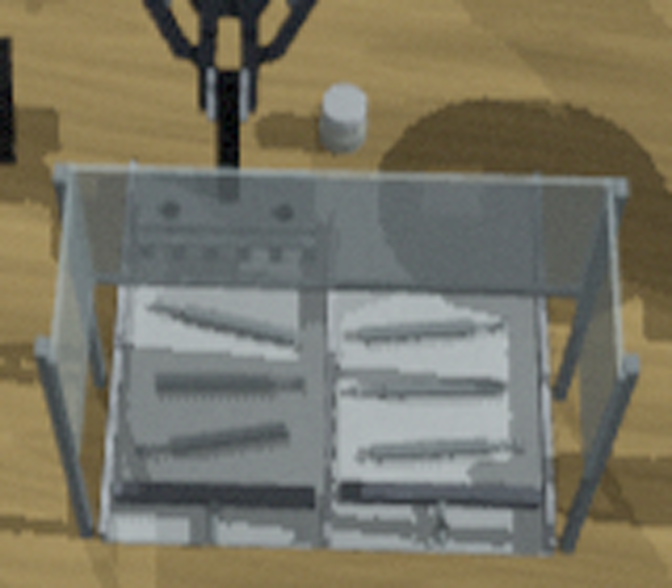

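View pics/w8.png

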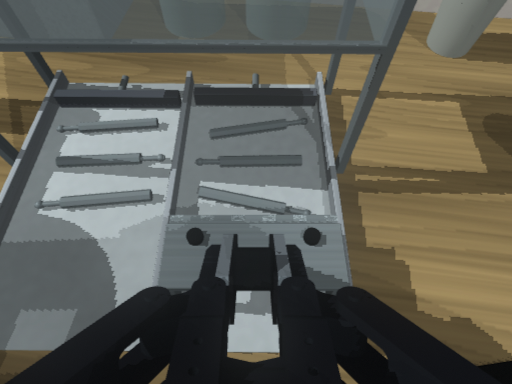

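```bash
python3 - <<'E'
from h import *
from tg import tf
top=cam('top');side=cam('side');w=cam('wrist')
T=lambda u,v:(u/4.5+180,v/4.5+100)
S=lambda u,v:(u/4.2+180,v/4.2+150)
z=.1397-.1052+.038
for n,c,uv in (('top',top,[T(379,372),T(509,352)]),('side',side,[S(171,210),S(284,213)]),('wrist',w,[(195,237),(312,237)])):
    p=np.array([tf(x) for x in bp(c,uv,z)]);d=p[0]-p[1] if n!='side' else p[1]-p[0]
    print(n,p.round(1).tolist(),p.mean(0).round(1),'yaw rel',np.degrees(np.arctan2(-d[0],d[1])).round(2))
# side tine bottoms
print('tines side',[tf(x).round(1).tolist() for x in bp(side,[S(140,253),S(308,260)],z-.038+.02)])
print('tines top bar',[tf(x).round(1).tolist() for x in bp(top,[T(340,352),T(545,326)],z-.038+.026)])
for n,u,zz in [('rail back',(189,72),.024),('rail near',(172,213),.024),('wallR back',(321,72),.024),('wallR nr',(338,213),.024)]: print(n,tf(bp(w,[u],zz)[0]).round(1))
print('TCP',tf(ctrl.get_obs()['eef_pos']))
E
```

```text
top [[-84.5, -37.4], [-83.9, -121.6]] [-84.2 -79.5] yaw rel 0.41
side [[-79.3, -118.5], [-78.8, -35.7]] [-79.  -77.1] yaw rel -0.33
wrist [[-82.5, -39.9], [-82.3, -122.6]] [-82.4 -81.3] yaw rel 0.13
tines side [[-52.7, -140.7], [-49.9, -17.4]]
tines top bar [[-66.0, -14.4], [-68.6, -148.3]]
rail back [146.   -4.8]
rail near [-39.9  -8.3]
wallR back [ 146.7 -161.7]
wallR nr [ -39.6 -157.4]
TCP [-116.83993733  -79.519862  ]
```

```bash
python3 -m pendant '[0,0,-0.014,0,0,0,0,0,0,-0.014,0,0,0,0,0,0,0,0,0,0,0]'; python3 tg.py -117.5 -79.5 111.7; python3 look.py w9
```

```text
time_s: 6.32
eef_pos: [0.4877, -0.0593, 0.1109]
eef_rot: [0.343, 0.255, 0.659, -0.619]
wrist_force: [0.1, -0.7, -2.3]
opening: 0.179
t 6.33 now tray [-117.   -78.7] z 110.9 delta mm [-0.4 -0.9  0.8] rot [ 0.09  0.09 -0.12] F [ 0.14 -0.72 -2.33]
t 6.375 pos [ 0.4879 -0.0595  0.1114] tilt 50.1 dir 7.72 jaw yaw 7.84 jawz -0.002 F [ 0.3  -0.15 -2.09] tq [-0.11  0.8   0.01] op 0.179 q [-0.83 -0.13  2.51  1.38  0.7  -0.5 ]
```

View pics/w9.png

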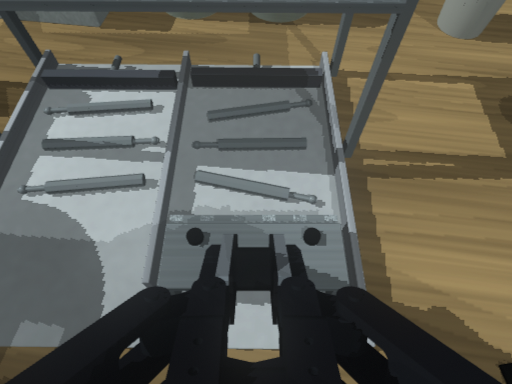

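```bash
python3 -m pendant '[0.006,0.0008,0,0,0,0,0,0.006,0.0008,0,0,0,0,0,0.006,0.0008,0,0,0,0,0,0.006,0.0008,0,0,0,0,0,0.006,0.0008,0,0,0,0,0,0.006,0.0008,0,0,0,0,0,0.006,0.0008,0,0,0,0,0,0.006,0.0008,0,0,0,0,0,0.006,0.0008,0,0,0,0,0,0.006,0.0008,0,0,0,0,0]'; python3 tg.py 0 -79.5 111.7; python3 look.py w10
```

```text
time_s: 7.62
eef_pos: [0.5481, -0.0511, 0.1108]
eef_rot: [0.343, 0.254, 0.659, -0.619]
wrist_force: [-0.8, -0.7, -3.4]
opening: 0.179
t 7.62 now tray [-56.  -78.7] z 110.8 delta mm [55.6  6.7  0.9] rot [ 0.14  0.1  -0.14] F [-0.82 -0.65 -3.43]
t 7.675 pos [ 0.5487 -0.0513  0.1111] tilt 50.11 dir 7.72 jaw yaw 7.86 jawz -0.003 F [ 0.89 -0.61 -2.38] tq [-0.17  0.76 -0.01] op 0.176 q [-0.65  0.02  2.38  1.5   0.57 -0.49]
```

View pics/w10.png

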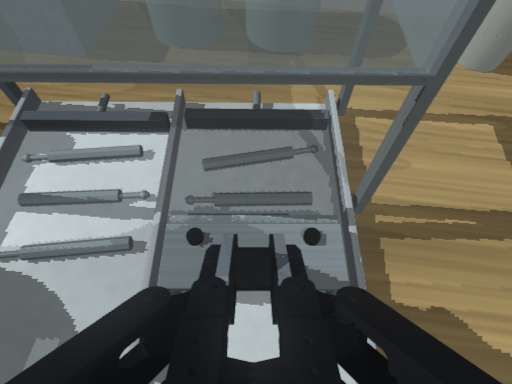

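```bash
cat > feel.py <<'E'
import sys
from h import *
from tg import tf
n=int(sys.argv[1]) if len(sys.argv)>1 else 6
F=[];T=[]
for i in range(n):
    ctrl.camera('wrist');o=ctrl.get_obs();F.append(o['wrist_force']);T.append(o['torque'])
F=np.array(F);T=np.array(T);p=np.radians(7.72);f=np.array([np.cos(p),np.sin(p),0]);l=np.array([-f[1],f[0],0])
print('t',round(o['time_s'],2),'fwdF',(F@f).round(2),'mean',(F@f).mean().round(2),'Fz',F[:,2].mean().round(2),'torque_l',(T@l).mean().round(3),(T@l).std().round(3),'tz',T[:,2].mean().round(3),'tray',tf(o['eef_pos']).round(2),'z',(o['eef_pos'][2]*1000).round(2))
E
python3 feel.py 5
python3 -m pendant '[0.005,0.0007,0,0,0,0,0,0.005,0.0007,0,0,0,0,0,0.005,0.0007,0,0,0,0,0,0.005,0.0007,0,0,0,0,0,0.005,0.0007,0,0,0,0,0,0.005,0.0007,0,0,0,0,0,0.005,0.0007,0,0,0,0,0,0.005,0.0007,0,0,0,0,0,0.005,0.0007,0,0,0,0,0,0.005,0.0007,0,0,0,0,0]'; python3 feel.py 3; python3 look.py w11
```

```text
t 7.92 fwdF [-0.88  0.2   0.4  -0.77 -0.17] mean -0.25 Fz -2.72 torque_l 0.796 0.024 tz -0.017 tray [-56.59 -78.61] z 110.68
time_s: 9.18
eef_pos: [0.598, -0.0441, 0.1108]
eef_rot: [0.343, 0.254, 0.659, -0.619]
wrist_force: [-0.0, -0.3, -1.4]
opening: 0.18
t 9.32 fwdF [ 1.99 -0.19  0.06] mean 0.62 Fz -2.41 torque_l 0.792 0.009 tz -0.011 tray [ -5.68 -78.41] z 110.82
t 9.375 pos [ 0.5977 -0.0441  0.1107] tilt 50.07 dir 7.75 jaw yaw 7.88 jawz -0.003 F [-0.06  0.93 -3.13] tq [-0.03  0.8   0.04] op 0.177 q [-0.54  0.12  2.26  1.56  0.5  -0.47]
```

View pics/w11.png

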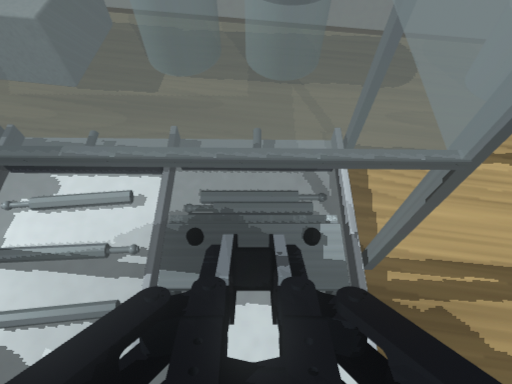

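```bash
python3 -m pendant '[0.003,0.0004,0,0,0,0,0,0.003,0.0004,0,0,0,0,0,0.003,0.0004,0,0,0,0,0,0.003,0.0004,0,0,0,0,0,0.002,0.0003,0,0,0,0,0,0,0,0,0,0,0,0]'; python3 feel.py 3; python3 look.py w12
```

```text
time_s: 10.12
eef_pos: [0.6119, -0.0422, 0.1108]
eef_rot: [0.343, 0.254, 0.659, -0.619]
wrist_force: [0.7, 0.1, -3.1]
opening: 0.178
t 10.28 fwdF [ 0.07 -0.04  0.02] mean 0.02 Fz -2.66 torque_l 0.795 0.048 tz -0.002 tray [  8.19 -78.49] z 110.81
t 10.325 pos [ 0.6117 -0.0423  0.1108] tilt 50.08 dir 7.73 jaw yaw 7.86 jawz -0.003 F [-0.07  0.34 -2.63] tq [-0.06  0.8  -0.  ] op 0.176 q [-0.52  0.15  2.23  1.57  0.49 -0.46]
```

View pics/w12.png

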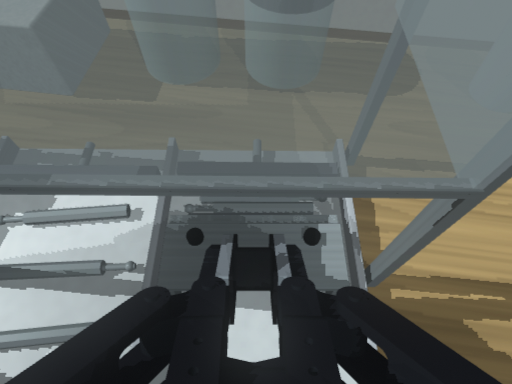

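```bash
python3 -m pendant '[0.001,0.0001,0,0,0,0,0,0.001,0.0001,0,0,0,0,0,0.001,0.0001,0,0,0,0,0,0.001,0.0002,0,0,0,0,0,0.001,0.0001,0,0,0,0,0]'; python3 feel.py 2
```

```text
time_s: 10.95
eef_pos: [0.6168, -0.0417, 0.1107]
eef_rot: [0.343, 0.254, 0.659, -0.619]
wrist_force: [-0.6, 0.5, -1.9]
opening: 0.179
t 11.05 fwdF [-0.9  -0.09] mean -0.49 Fz -2.76 torque_l 0.806 0.014 tz -0.033 tray [ 13.34 -78.59] z 110.82
```

```bash
python3 -m pendant '[0.001,0.0001,0,0,0,0,0,0.001,0.0002,0,0,0,0,0]'; python3 feel.py 3
```

```text
time_s: 11.3
eef_pos: [0.6188, -0.0414, 0.1108]
eef_rot: [0.343, 0.254, 0.659, -0.619]
wrist_force: [0.6, 0.0, -2.8]
opening: 0.177
t 11.45 fwdF [-1.03 -0.44 -0.85] mean -0.77 Fz -2.18 torque_l 0.793 0.04 tz -0.009 tray [ 15.32 -78.52] z 110.82
```

```bash
python3 -m pendant '[0.001,0.0001,0,0,0,0,0,0.001,0.0002,0,0,0,0,0]'; python3 feel.py 3
```

```text
time_s: 11.7
eef_pos: [0.6207, -0.0411, 0.1107]
eef_rot: [0.343, 0.254, 0.659, -0.619]
wrist_force: [-0.2, 0.4, -2.0]
opening: 0.177
t 11.85 fwdF [ 0.01 -0.75 -0.42] mean -0.39 Fz -1.69 torque_l 0.84 0.024 tz 0.0 tray [ 17.34 -78.51] z 110.82
```

```bash
python3 -m pendant '[0.001,0.0001,0,0,0,0,0]'; python3 feel.py 3
```

```text
time_s: 11.98
eef_pos: [0.6217, -0.041, 0.1108]
eef_rot: [0.343, 0.254, 0.659, -0.619]
wrist_force: [-0.4, 0.8, -2.6]
opening: 0.173
t 12.12 fwdF [-0.58 -0.03  0.61] mean -0.0 Fz -2.68 torque_l 0.84 0.047 tz -0.009 tray [ 18.32 -78.53] z 110.8
```

```bash
python3 - <<'E'
from h import *
im=ctrl.camera('side')[:,:,::-1];crop(im,(200,215,270,285),8,'pics/side3.png')
E
python3 -m pendant '[0.001,0.0001,0,0,0,0,0]'; python3 feel.py 3
```

```text
time_s: 12.3
eef_pos: [0.6227, -0.0409, 0.1108]
eef_rot: [0.343, 0.254, 0.659, -0.619]
wrist_force: [-1.0, -0.1, -2.3]
opening: 0.177
t 12.45 fwdF [ 0.59 -0.7   1.12] mean 0.34 Fz -2.18 torque_l 0.826 0.012 tz 0.006 tray [ 19.32 -78.56] z 110.77
```

View pics/side3.png

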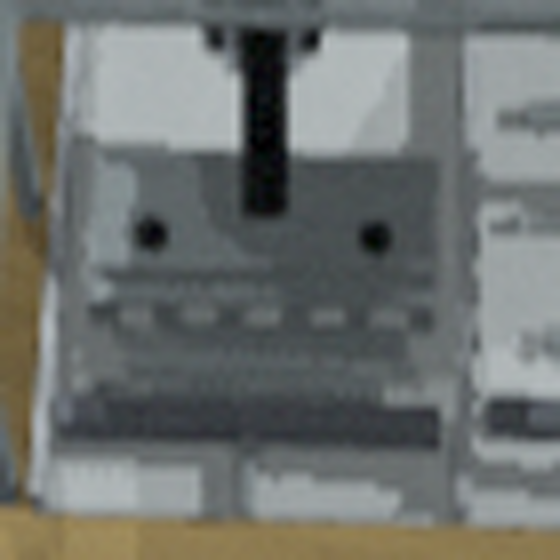

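```bash
python3 -m pendant '[0.001,0.0002,0,0,0,0,0]'; python3 feel.py 3
```

```text
time_s: 12.58
eef_pos: [0.6237, -0.0407, 0.1107]
eef_rot: [0.343, 0.254, 0.659, -0.619]
wrist_force: [-3.6, 0.2, -1.0]
opening: 0.176
t 12.72 fwdF [-3.   -2.6  -3.11] mean -2.9 Fz -1.47 torque_l 1.066 0.027 tz 0.026 tray [ 20.16 -78.4 ] z 110.63
```

```bash
python3 -m pendant '[0.001,0.0001,0,0,0,0,0]'; python3 feel.py 3
```

```text
time_s: 12.85
eef_pos: [0.6244, -0.0405, 0.1105]
eef_rot: [0.343, 0.254, 0.659, -0.62]
wrist_force: [-5.3, -1.0, -1.2]
opening: 0.178
t 13.0 fwdF [-3.74 -3.98 -3.74] mean -3.82 Fz -1.48 torque_l 1.38 0.02 tz 0.048 tray [ 21.01 -78.37] z 110.42
```

```bash
python3 -m pendant '[-0.001,-0.0001,0,0,0,0,0,-0.002,-0.0003,0,0,0,0,0,-0.007,-0.0009,0,0,0,0,0,-0.01,-0.0013,0,0,0,0,0,-0.01,-0.0013,0,0,0,0,0]'; python3 feel.py 2;python3 - <<'E'
from h import *
im=ctrl.camera('side')[:,:,::-1];crop(im,(200,215,320,285),6.6,'pics/side4.png')
E
python3 look.py w13
```

```text
time_s: 13.62
eef_pos: [0.5939, -0.0445, 0.1107]
eef_rot: [0.343, 0.254, 0.659, -0.619]
wrist_force: [-0.3, -0.8, -2.4]
opening: 0.179
t 13.72 fwdF [-1.26 -0.05] mean -0.66 Fz -2.19 torque_l 0.844 0.039 tz 0.034 tray [-10.2 -78.2] z 110.4
t 13.825 pos [ 0.5946 -0.0448  0.111 ] tilt 50.1 dir 7.68 jaw yaw 7.82 jawz -0.003 F [-0.2  -0.3  -2.69] tq [-0.1   0.68  0.  ] op 0.172 q [-0.55  0.12  2.27  1.56  0.51 -0.47]
```

View pics/side4.png

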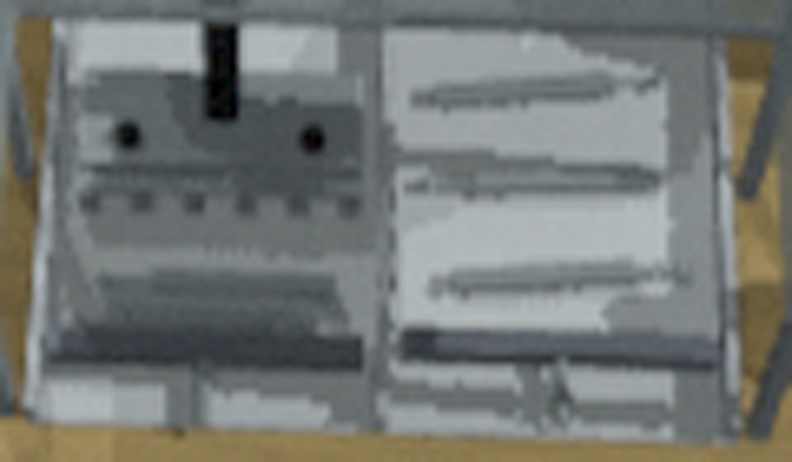

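View pics/w13.png

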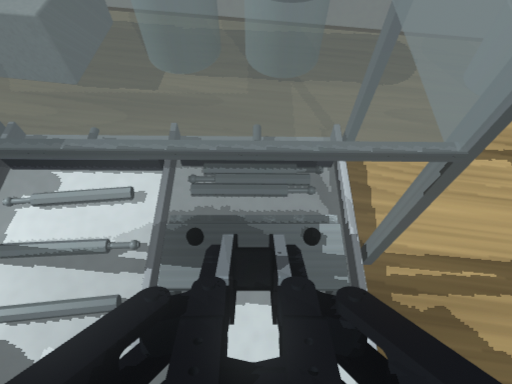

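```bash
python3 -m pendant '[-0.015,-0.002,0,0,0,0,0,-0.015,-0.002,0,0,0,0,0,-0.015,-0.002,0,0,0,0,0,-0.015,-0.002,0,0,0,0,0,-0.015,-0.002,0,0,0,0,0,0,0,0,0,0,0,0]';  python3 look.py w14; python3 - <<'E'
from h import *
crop('pics/w14.png',(140,60,380,240),3.3,'pics/w14c.png')
E
```

```text
time_s: 14.58
eef_pos: [0.5187, -0.0548, 0.1107]
eef_rot: [0.342, 0.255, 0.659, -0.62]
wrist_force: [-0.4, -0.3, -2.8]
opening: 0.178
t 14.625 pos [ 0.5195 -0.0551  0.111 ] tilt 50.11 dir 7.62 jaw yaw 7.77 jawz -0.003 F [ 0.26  1.04 -2.68] tq [-0.15  0.74  0.01] op 0.173 q [-0.72 -0.05  2.44  1.46  0.62 -0.5 ]
```

View pics/w14c.png

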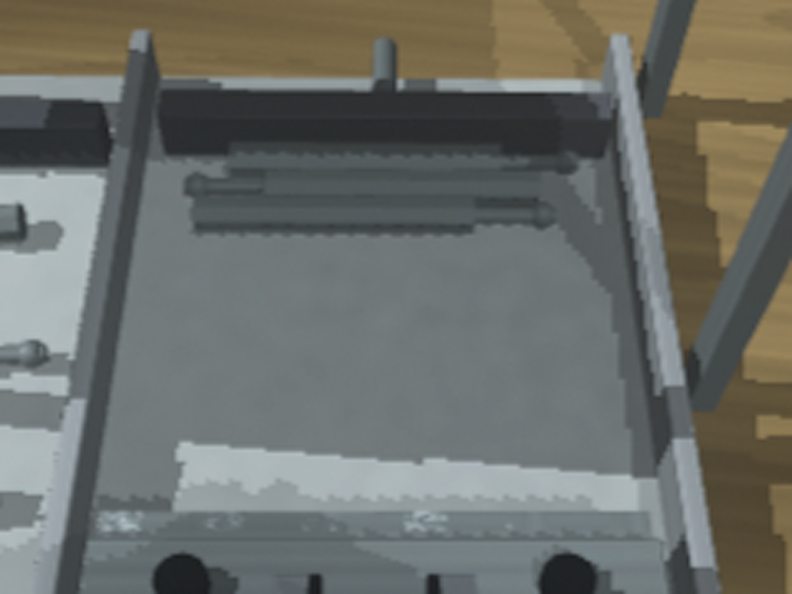

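```bash
python3 tg.py -105 80.5 145
```

```text
t 14.62 now tray [-85.  -78.8] z 111.0 delta mm [-41.3 155.2  34. ] rot [ 0.16  0.13 -0.05] F [ 0.26  1.04 -2.68]
```

```bash
python3 -m pendant '[-0.01,-0.001,0.017,0,0,0,0,-0.01,-0.001,0.017,0,0,0,0,-0.005,0.038,0,0,0,0,0,-0.005,0.04,0,0,0,0,0,-0.005,0.04,0,0,0,0,0,-0.006,0.039,0,0.1,0.1,0,0,0,0,0,0,0,0,0,0,0,0,0,0,0,0]'; python3 tg.py -105 80 111.7; python3 look.py w15; python3 - <<'E'
from h import *
for n,b,s in (('top',(180,100,330,230),4.5),('side',(180,150,340,290),4.2)):
    im=ctrl.camera(n)[:,:,::-1];crop(im,b,s,f'pics/{n}5.png')
E
```

```text
time_s: 15.62
eef_pos: [0.479, 0.1009, 0.1451]
eef_rot: [0.343, 0.254, 0.66, -0.619]
wrist_force: [-0.3, 0.8, -2.0]
opening: 0.179
t 15.62 now tray [-104.1   81.3] z 145.1 delta mm [ -0.7  -1.4 -33.4] rot [ 0.04  0.02 -0.22] F [-0.3   0.78 -2.01]
t 15.675 pos [0.4792 0.1    0.1451] tilt 50.02 dir 7.79 jaw yaw 7.83 jawz -0.001 F [-0.32 -0.93 -2.35] tq [-0.12  0.82 -0.02] op 0.173 q [-0.22 -0.33  2.55  1.27  0.29  0.07]
```

View pics/w15.png

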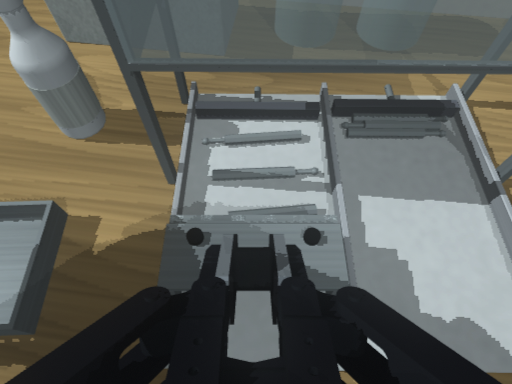

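View pics/side5.png

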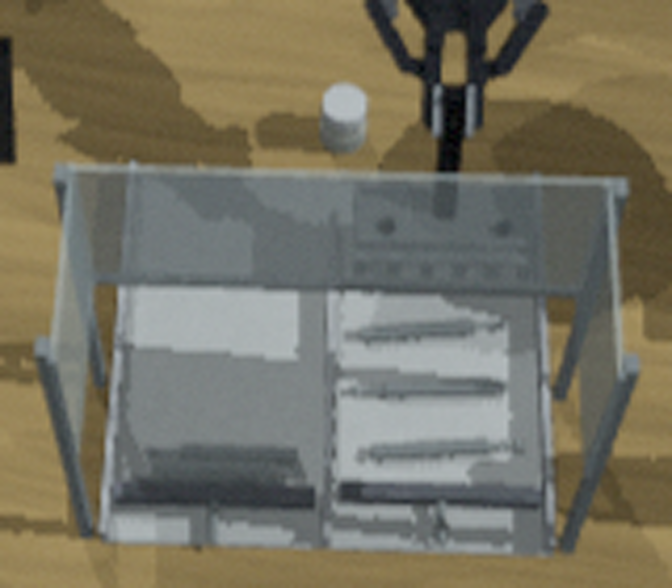

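```bash
python3 - <<'E'
from h import *
from tg import tf
side=cam('side');S=lambda u,v:(u/4.2+180,v/4.2+150)
p=np.array([tf(x) for x in bp(side,[S(387,226),S(502,228)],.1451-.1052+.038)]);print(p,p.mean(0))
E
python3 -m pendant '[0.003,0,-0.011,0,0,0,0,0.002,-0.0005,-0.011,0,0,-0.1,0,0,0,-0.011,0,0,-0.1,0,0,0,0,0,0,0,0]'; python3 tg.py -105 80 111.7; python3 look.py w16
```

```text
[[-66.80796329  39.3387331 ]
 [-67.20756225 122.71532371]] [-67.00776277  81.0270284 ]
time_s: 16.27
eef_pos: [0.4835, 0.0985, 0.1107]
eef_rot: [0.339, 0.256, 0.659, -0.62]
wrist_force: [-0.7, 0.1, -3.3]
opening: 0.181
t 16.27 now tray [-100.    78.2] z 110.7 delta mm [-5.2  1.1  1. ] rot [-0.   -0.14  0.27] F [-0.69  0.09 -3.34]
t 16.325 pos [0.4838 0.0987 0.1114] tilt 49.92 dir 7.5 jaw yaw 7.5 jawz -0.0 F [ 0.14  0.28 -2.23] tq [-0.1   0.79 -0.02] op 0.178 q [-0.22 -0.17  2.54  1.82  0.27 -0.49]
```

View pics/w16.png

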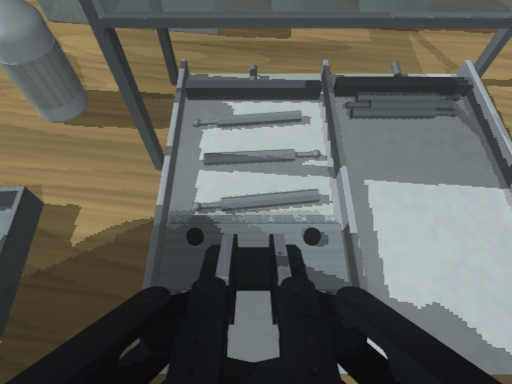

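```bash
python3 -m pendant '[0.006,0.001,0,0,0,0.2,0,0.006,0.0009,0,0,0,0,0,0.006,0.0008,0,0,0,0,0,0.006,0.0008,0,0,0,0,0,0.006,0.0008,0,0,0,0,0,0.006,0.0008,0,0,0,0,0,0.006,0.0008,0,0,0,0,0,0.006,0.0008,0,0,0,0,0,0.006,0.0008,0,0,0,0,0,0.006,0.0008,0,0,0,0,0]'; python3 tg.py 0 79.5 111.7; python3 look.py w17
```

```text
time_s: 17.58
eef_pos: [0.5441, 0.1083, 0.1117]
eef_rot: [0.342, 0.254, 0.66, -0.619]
wrist_force: [0.3, -0.9, -2.1]
opening: 0.178
t 17.57 now tray [-38.6  79.9] z 111.7 delta mm [38.3  4.8 -0. ] rot [ 0.05 -0.   -0.14] F [ 0.32 -0.87 -2.11]
t 17.625 pos [0.5449 0.1083 0.1122] tilt 50.04 dir 7.82 jaw yaw 7.86 jawz -0.001 F [-0.33 -1.04 -2.79] tq [-0.12  0.74 -0.03] op 0.176 q [-0.14  0.    2.39  2.01  0.24 -0.64]
```

View pics/w17.png

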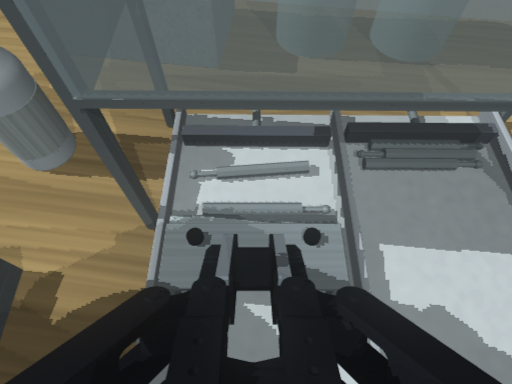

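```bash
python3 -m pendant '[0.005,0.0006,0,0,0,-0.1,0,0.005,0.0006,0,0,0,0,0,0.005,0.0006,0,0,0,0,0,0.005,0.0006,0,0,0,0,0,0.005,0.0006,0,0,0,0,0,0.005,0.0006,-0.0005,0,0,0,0,0.004,0.0005,0,0,0,0,0,0.003,0.0004,0,0,0,0,0,0,0,0,0,0,0,0]'; python3 feel.py 3; python3 look.py w18
```

```text
time_s: 18.75
eef_pos: [0.5809, 0.1128, 0.1113]
eef_rot: [0.342, 0.255, 0.659, -0.619]
wrist_force: [0.4, -0.0, -2.8]
opening: 0.178
t 18.9 fwdF [ 0.37  0.4  -0.38] mean 0.13 Fz -2.52 torque_l 0.812 0.003 tz 0.011 tray [-1.81 79.41] z 111.22
t 18.95 pos [0.5806 0.1128 0.1112] tilt 49.99 dir 7.73 jaw yaw 7.76 jawz -0.001 F [ 0.06 -0.04 -2.86] tq [-0.11  0.79 -0.01] op 0.177 q [-0.11  0.09  2.3   2.07  0.22 -0.67]
```

View pics/w18.png

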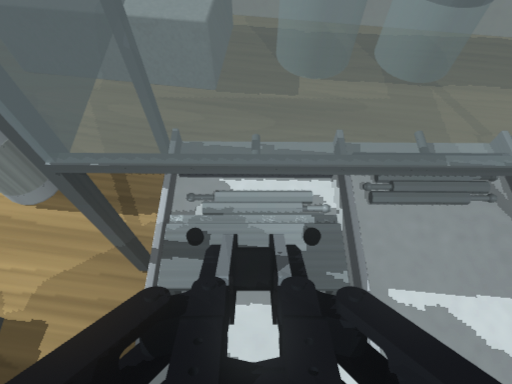

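```bash
python3 -m pendant '[0.002,0.0003,0,0,0,0,0,0.002,0.0003,0,0,0,0,0,0.002,0.0002,0,0,0,0,0,0.002,0.0003,0,0,0,0,0,0,0,0,0,0,0,0]'; python3 feel.py 2; python3 -m pendant '[0.001,0.0001,0,0,0,0,0,0.001,0.0002,0,0,0,0,0]'; python3 feel.py 2
```

```text
time_s: 19.58
eef_pos: [0.589, 0.114, 0.1114]
eef_rot: [0.342, 0.255, 0.659, -0.619]
wrist_force: [-1.0, 0.4, -2.2]
opening: 0.177
t 19.68 fwdF [ 0.06 -0.39] mean -0.17 Fz -2.33 torque_l 0.761 0.001 tz 0.003 tray [ 6.44 79.42] z 111.31
time_s: 19.92
eef_pos: [0.5907, 0.1142, 0.1112]
eef_rot: [0.342, 0.255, 0.659, -0.619]
wrist_force: [0.1, 0.0, -3.0]
opening: 0.176
t 20.02 fwdF [-0.22 -0.88] mean -0.55 Fz -3.07 torque_l 0.838 0.001 tz -0.037 tray [ 8.49 79.4 ] z 111.3
```

```bash
python3 -m pendant '[0.001,0.0001,0,0,0,0,0]'; python3 feel.py 2
```

```text
time_s: 20.15
eef_pos: [0.5917, 0.1143, 0.1112]
eef_rot: [0.342, 0.255, 0.659, -0.619]
wrist_force: [0.4, 0.6, -2.7]
opening: 0.178
t 20.25 fwdF [-0.14 -1.32] mean -0.73 Fz -2.55 torque_l 0.802 0.017 tz -0.001 tray [ 9.51 79.38] z 111.32
```

```bash
python3 -m pendant '[0.001,0.0001,0,0,0,0,0]'; python3 feel.py 2
```

```text
time_s: 20.38
eef_pos: [0.5927, 0.1144, 0.1113]
eef_rot: [0.342, 0.255, 0.659, -0.619]
wrist_force: [-0.3, -0.8, -2.7]
opening: 0.176
t 20.48 fwdF [0.25 0.05] mean 0.15 Fz -2.88 torque_l 0.844 0.062 tz -0.019 tray [10.54 79.33] z 111.35
```

```bash
python3 -m pendant '[0.001,0.0002,0,0,0,0,0]'; python3 feel.py 2
```

```text
time_s: 20.6
eef_pos: [0.5937, 0.1146, 0.1112]
eef_rot: [0.342, 0.255, 0.659, -0.619]
wrist_force: [-0.2, -0.9, -2.5]
opening: 0.181
t 20.7 fwdF [0.07 0.19] mean 0.13 Fz -2.41 torque_l 0.842 0.025 tz 0.011 tray [11.54 79.42] z 111.32
```

```bash
python3 - <<'E'
from h import *
im=ctrl.camera('side')[:,:,::-1];crop(im,(250,215,320,285),8,'pics/side6.png')
E
```

```text
(no output)
```

View pics/side6.png

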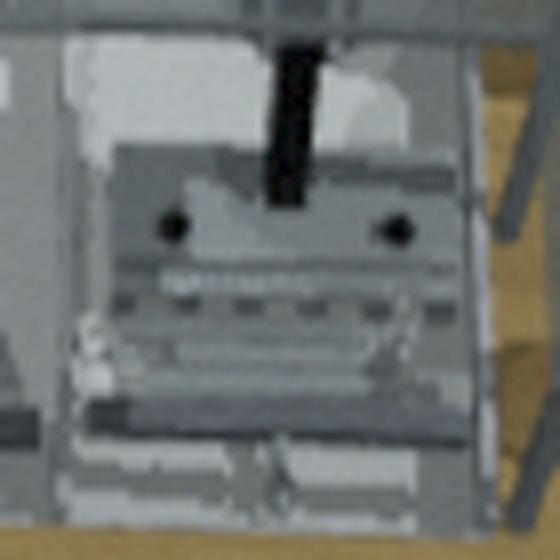

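Near, a small gap still. Continue in 0.6 mm steps.

```bash
python3 -m pendant '[0.0008,0.0001,0,0,0,0,0]'; python3 feel.py 2
```

```text
time_s: 20.88
eef_pos: [0.5945, 0.1147, 0.1113]
eef_rot: [0.342, 0.255, 0.659, -0.619]
wrist_force: [0.0, 0.1, -2.3]
opening: 0.176
t 20.98 fwdF [-0.46  0.56] mean 0.05 Fz -2.52 torque_l 0.81 0.019 tz 0.013 tray [12.32 79.41] z 111.32
```

```bash
python3 -m pendant '[0.0006,0.0001,0,0,0,0,0]'; python3 feel.py 2
```

```text
time_s: 21.1
eef_pos: [0.5951, 0.1148, 0.1113]
eef_rot: [0.342, 0.255, 0.659, -0.619]
wrist_force: [0.1, -0.0, -1.9]
opening: 0.178
t 21.2 fwdF [ 0.06 -0.8 ] mean -0.37 Fz -2.39 torque_l 0.838 0.043 tz 0.024 tray [12.89 79.42] z 111.28
```

```bash
python3 -m pendant '[0.0006,0.0001,0,0,0,0,0]'; python3 feel.py 2
```

```text
time_s: 21.32
eef_pos: [0.5957, 0.1149, 0.1113]
eef_rot: [0.342, 0.255, 0.659, -0.619]
wrist_force: [-1.3, 0.0, -2.7]
opening: 0.173
t 21.43 fwdF [-0.   -0.46] mean -0.23 Fz -2.89 torque_l 0.861 0.029 tz 0.006 tray [13.52 79.43] z 111.31
```

```bash
python3 -m pendant '[0.0006,0.0001,0,0,0,0,0]'; python3 feel.py 2
```

```text
time_s: 21.55
eef_pos: [0.5963, 0.115, 0.1113]
eef_rot: [0.342, 0.255, 0.659, -0.619]
wrist_force: [-1.0, -0.5, -3.1]
opening: 0.18
t 21.65 fwdF [0.18 0.09] mean 0.13 Fz -2.77 torque_l 0.802 0.015 tz -0.013 tray [14.13 79.46] z 111.31
```

```bash
python3 -m pendant '[0.0006,0.0001,0,0,0,0,0]'; python3 feel.py 2
```

```text
time_s: 21.78
eef_pos: [0.5969, 0.1151, 0.1113]
eef_rot: [0.342, 0.255, 0.659, -0.619]
wrist_force: [-0.7, 0.0, -2.1]
opening: 0.175
t 21.88 fwdF [-0.52 -0.1 ] mean -0.31 Fz -2.87 torque_l 0.859 0.016 tz -0.037 tray [14.73 79.46] z 111.3
```

```bash
python3 -m pendant '[0.0006,0.0001,0,0,0,0,0]'; python3 feel.py 2
```

```text
time_s: 22.0
eef_pos: [0.5975, 0.1152, 0.1113]
eef_rot: [0.342, 0.255, 0.659, -0.619]
wrist_force: [0.1, 0.1, -2.6]
opening: 0.174
t 22.1 fwdF [-0.6  -0.56] mean -0.58 Fz -3.0 torque_l 0.846 0.041 tz -0.004 tray [15.32 79.49] z 111.28
```

```bash
python3 -m pendant '[0.0006,0.0001,0,0,0,0,0]'; python3 feel.py 2;  python3 - <<'E'
from h import *
im=ctrl.camera('side')[:,:,::-1];crop(im,(250,215,320,285),8,'pics/side7.png')
E
```

```text
time_s: 22.22
eef_pos: [0.5981, 0.1153, 0.1113]
eef_rot: [0.342, 0.255, 0.659, -0.619]
wrist_force: [0.1, -0.7, -3.2]
opening: 0.174
t 22.32 fwdF [ 0.31 -0.65] mean -0.17 Fz -2.23 torque_l 0.923 0.065 tz 0.016 tray [15.92 79.51] z 111.29
```

View pics/side7.png

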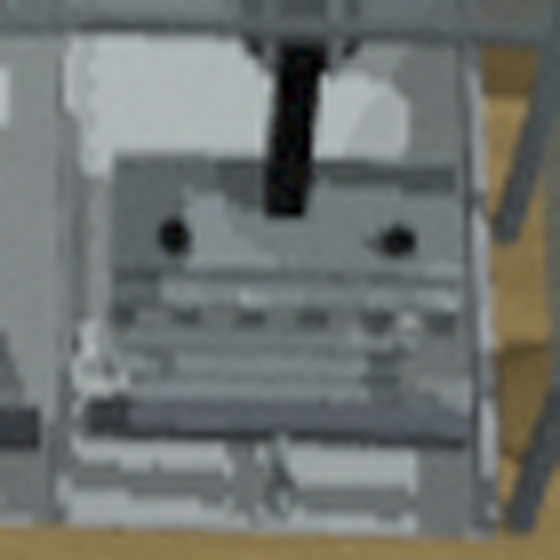

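```bash
python3 -m pendant '[0.0006,0.0001,0,0,0,0,0]'; python3 feel.py 3
```

```text
time_s: 22.5
eef_pos: [0.5986, 0.1154, 0.1112]
eef_rot: [0.342, 0.255, 0.659, -0.619]
wrist_force: [-2.7, 0.2, -1.1]
opening: 0.179
t 22.65 fwdF [-3.44 -3.23 -2.2 ] mean -2.96 Fz -0.64 torque_l 1.067 0.052 tz -0.02 tray [16.31 79.56] z 111.13
```

```bash
python3 -m pendant '[-0.001,-0.0001,0,0,0,0,0,-0.002,-0.0003,0,0,0,0,0,-0.007,-0.0009,0,0,0,0,0,-0.015,-0.002,0,0,0,0,0,-0.015,-0.002,0,0,0,0,0,-0.015,-0.002,0,0,0,0,0,-0.015,-0.002,0,0,0,0,0,-0.015,-0.002,0,0,0,0,0,0,0,0,0,0,0,0]'; python3 look.py w19; python3 - <<'E'
from h import *
crop('pics/w19.png',(140,90,512,240),2.15,'pics/w19c.png')
im=ctrl.camera('side')[:,:,::-1];crop(im,(200,215,320,285),6.6,'pics/side8.png')
E
```

```text
time_s: 23.78
eef_pos: [0.5123, 0.104, 0.111]
eef_rot: [0.341, 0.255, 0.659, -0.62]
wrist_force: [0.6, 0.1, -2.7]
opening: 0.177
t 23.825 pos [0.5134 0.1039 0.1115] tilt 50.03 dir 7.69 jaw yaw 7.74 jawz -0.001 F [ 0.36 -0.81 -3.27] tq [-0.1   0.78  0.01] op 0.172 q [-0.18 -0.08  2.47  1.95  0.26 -0.59]
```

View pics/w19c.png

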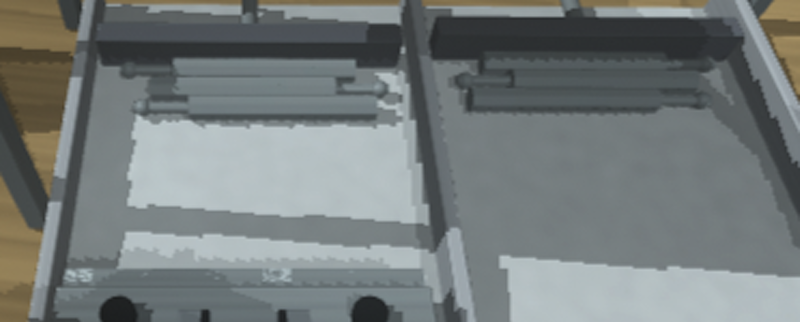

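View pics/side8.png

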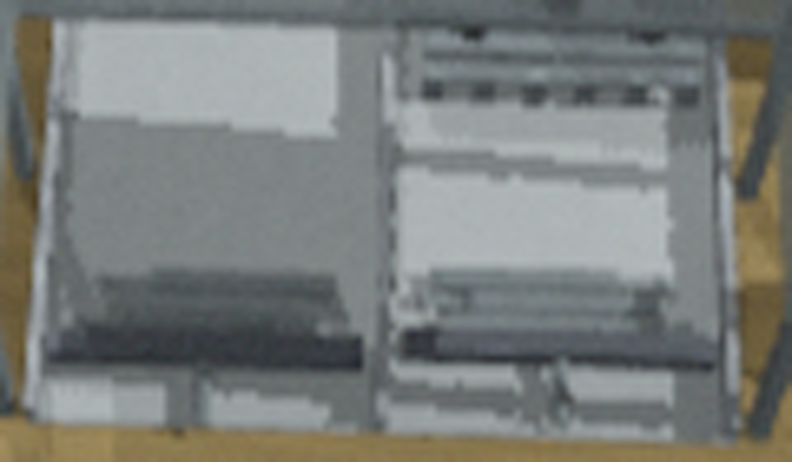

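```bash
python3 - <<'E'
from h import *
crop('pics/w19.png',(175,90,345,150),4.7,'pics/w19l.png')
crop('pics/w19.png',(335,90,495,150),5,'pics/w19r.png')
E
```

```text
(no output)
```

View pics/w19l.png

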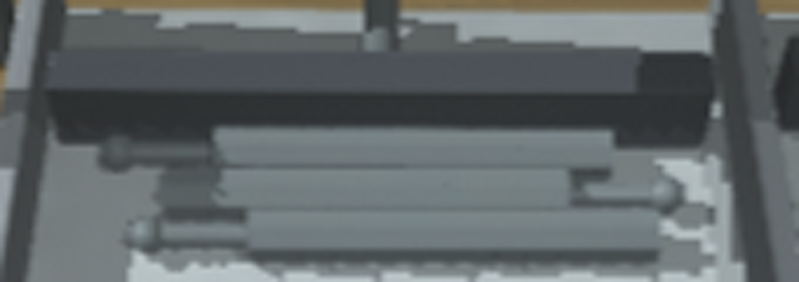

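View pics/w19r.png

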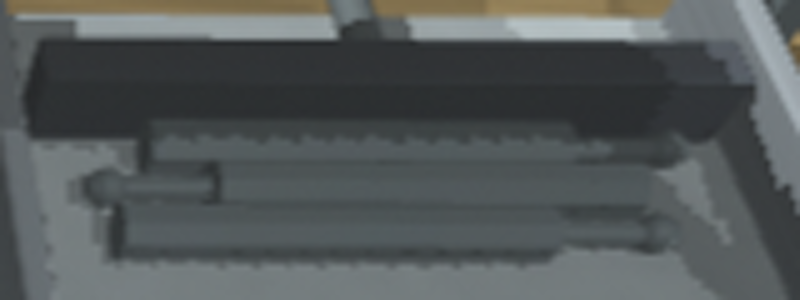

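```bash
python3 -m pendant '[-0.003,0,0.025,0,0,0,0,0,0,0.025,0,0,0,0,0,-0.02,0.025,0,0,0,0,0,-0.045,0,0,0,0,0,0,-0.045,0,0,0,0,0,0,-0.045,0,0,0,0,0,0,-0.045,0,0,0,0,0,0,-0.045,0,0,0,0,0,0,0,0,0,0,0,0]'; python3 tg.py 0 0 187 18; python3 -c "
from h import *
o=ctrl.get_obs();print(o['eef_pos'],o['q'].round(2))"
```

```text
time_s: 25.0
eef_pos: [0.5133, -0.1412, 0.1707]
eef_rot: [0.343, 0.256, 0.66, -0.617]
wrist_force: [0.7, 0.5, -2.7]
opening: 0.178
t 25.0 now tray [-102.6 -163.3] z 170.7 delta mm [ 79.8 175.6  16.3] rot [-0.21  0.17 10.09] F [ 0.69  0.52 -2.68]
[ 0.51328933 -0.14121333  0.17073115] [-0.95 -0.15  2.35  1.15  0.84 -0.28]
```

```bash
python3 -m pendant '[-0.02,-0.039,0,0,0,2,0,-0.021,-0.039,0,0,0,2,0,-0.021,-0.039,0,0,0,2,0,-0.021,-0.039,0,0,0,2,0,-0.02,-0.038,0,-0.2,0.2,2.1,0,0,0,0,0,0,0,0,0,0,0,0,0,0,0]'; python3 goal.py 18 50 .3963 -.3394 .1202; python3 look.py w20;  python3 - <<'E'
from h import *
im=ctrl.camera('side')[:,:,::-1];crop(im,(85,100,245,220),5,'pics/side9.png')
E
```

```text
time_s: 25.88
eef_pos: [0.4099, -0.3294, 0.1693]
eef_rot: [0.396, 0.193, 0.682, -0.584]
wrist_force: [0.6, -0.2, -2.7]
opening: 0.175
t 25.88 rot [-0.2  -0.15 -0.34] target [ 0.4099 -0.335   0.1082] delta [ 0.0001 -0.0056 -0.0611] ydir [ 0.729  0.237 -0.643]
t 25.925 pos [ 0.41   -0.3288  0.1693] tilt 49.92 dir 18.58 jaw yaw 18.37 jawz 0.004 F [-0.19  0.68 -2.82] tq [-0.23  0.69  0.  ] op 0.176 q [-1.43  0.14  2.06  0.9   1.3  -0.59]
```

View pics/w20.png

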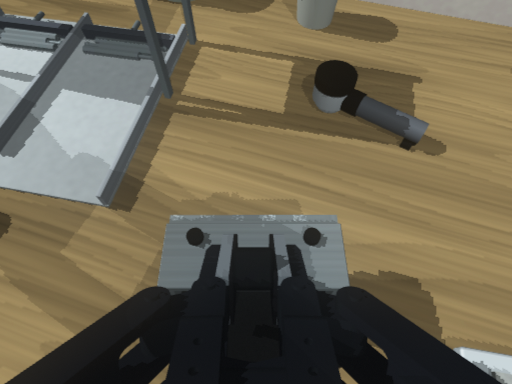

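View pics/side9.png

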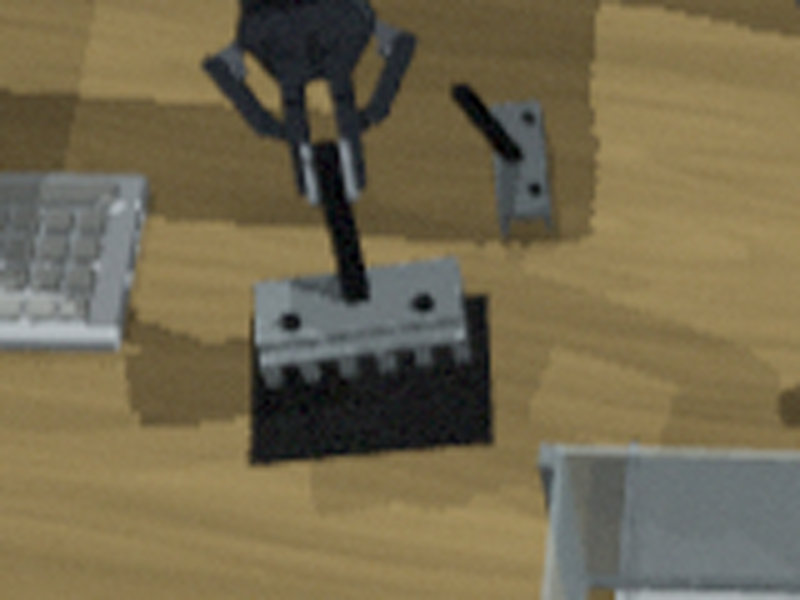

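```bash
python3 -m pendant '[0,-0.003,-0.02,-0.2,-0.1,-0.3,0,0,-0.003,-0.02,0,0,0,0,0,0,-0.012,0,0,0,0,0,0,-0.006,0,0,0,0,0,0,0,0,0,0,0]'; python3 feel.py 3; python3 goal.py 18 50 .3963 -.3394 .1202
```

```text
time_s: 26.6
eef_pos: [0.4097, -0.336, 0.1116]
eef_rot: [0.395, 0.195, 0.68, -0.586]
wrist_force: [-0.3, -0.8, -3.0]
opening: 0.175
t 26.75 fwdF [-0.01 -0.17 -0.68] mean -0.29 Fz -2.51 torque_l 0.757 0.012 tz 0.002 tray [-231.61 -343.15] z 112.14
t 26.75 rot [ 0.12 -0.02  0.02] target [ 0.4099 -0.335   0.1082] delta [ 0.0003  0.0018 -0.004 ] ydir [ 0.729  0.237 -0.643]
```

```bash
python3 -m pendant '[0,0,-0.002,0,0,0,0,0,0,0,0,0,0,0]'; python3 feel.py 2; python3 -m pendant '[0,0,-0.001,0,0,0,0,0,0,0,0,0,0,0]'; python3 feel.py 2
```

```text
time_s: 27.0
eef_pos: [0.4095, -0.3365, 0.1097]
eef_rot: [0.395, 0.195, 0.679, -0.587]
wrist_force: [0.6, 0.9, -2.3]
opening: 0.177
t 27.1 fwdF [0.76 0.11] mean 0.43 Fz -2.66 torque_l 0.759 0.02 tz -0.008 tray [-231.74 -342.9 ] z 109.67
time_s: 27.35
eef_pos: [0.4095, -0.3365, 0.1086]
eef_rot: [0.395, 0.195, 0.679, -0.587]
wrist_force: [0.4, 0.3, -2.2]
opening: 0.18
t 27.45 fwdF [0.01 0.06] mean 0.04 Fz -2.6 torque_l 0.767 0.03 tz 0.012 tray [-231.71 -342.84] z 108.58
```

```bash
python3 -m pendant '[0,0,-0.0008,0,0,0,0,0,0,0,0,0,0,0]'; python3 feel.py 2; python3 -m pendant '[0,0,-0.0006,0,0,0,0,0,0,0,0,0,0,0]'; python3 feel.py 2
```

```text
time_s: 27.7
eef_pos: [0.4096, -0.3367, 0.1083]
eef_rot: [0.395, 0.195, 0.679, -0.587]
wrist_force: [-2.4, 1.3, 3.1]
opening: 0.176
t 27.8 fwdF [-2.69 -3.35] mean -3.02 Fz 4.41 torque_l 0.265 0.003 tz 0.233 tray [-231.65 -343.06] z 108.25
time_s: 28.05
eef_pos: [0.4096, -0.3368, 0.1082]
eef_rot: [0.396, 0.195, 0.679, -0.587]
wrist_force: [-8.1, 1.6, 10.2]
opening: 0.178
t 28.15 fwdF [-7.37 -5.89] mean -6.63 Fz 9.93 torque_l 0.008 0.007 tz 0.493 tray [-231.65 -343.21] z 108.2
```

```bash
python3 -m pendant '[0,0,0.0008,0,0,0,0,0,0,0,0,0,0,0.02,0,0,0,0,0,0,0.03,0,0,0,0,0,0,0.05,0,0,0,0,0,0,0.06,0,0,0,0,0,0,0.06]'; python3 look.py w21;  python3 - <<'E'
from h import *
im=ctrl.camera('side')[:,:,::-1];crop(im,(85,100,245,220),5,'pics/side10.png')
E
```

```text
time_s: 28.9
eef_pos: [0.4095, -0.3364, 0.108]
eef_rot: [0.395, 0.195, 0.679, -0.587]
wrist_force: [0.8, -0.8, 0.6]
opening: 0.701
t 28.95 pos [ 0.4095 -0.3365  0.108 ] tilt 49.94 dir 17.93 jaw yaw 17.98 jawz -0.001 F [-0.64  0.    0.82] tq [-0.15  0.33 -0.01] op 0.701 q [-1.43  0.29  2.06  0.94  1.21 -0.72]
```

View pics/w21.png

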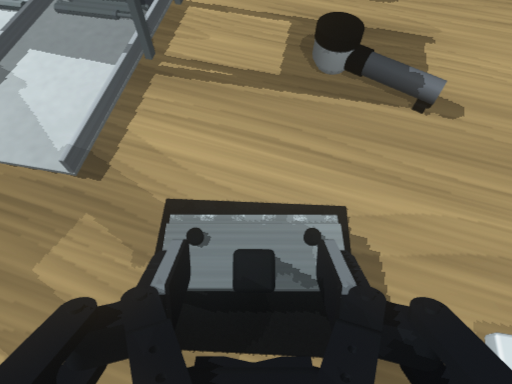

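View pics/side10.png

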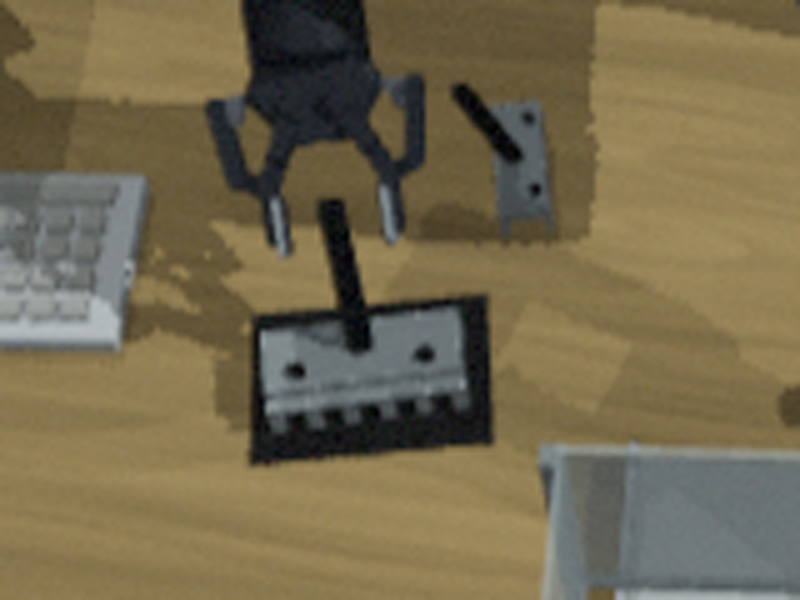

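Rake stands on the mat, released, with the fingers clear of the handle. Withdraw along the tool axis and check everything.

```bash
python3 -m pendant '[-0.015,-0.005,0.013,0,0,0,0.06,-0.022,-0.007,0.019,0,0,0,0.06,-0.022,-0.007,0.019,0,0,0,0.06,0,0,0.03,0,0,0,0.06,0,0,0,0,0,0,0.06]'; python3 look.py w22;  python3 - <<'E'
from h import *
im=ctrl.camera('side')[:,:,::-1];cv2.imwrite('pics/side11.png',im);crop(im,(85,110,405,290),2.5,'pics/side11c.png')
E
```

```text
time_s: 29.62
eef_pos: [0.3504, -0.357, 0.1907]
eef_rot: [0.396, 0.194, 0.678, -0.588]
wrist_force: [-0.4, 0.2, -1.3]
opening: 0.705
t 29.675 pos [ 0.3504 -0.356   0.1895] tilt 49.89 dir 17.81 jaw yaw 17.97 jawz -0.003 F [ 0.48  0.13 -0.34] tq [-0.13  0.33  0.02] op 0.7 q [-1.57  0.11  2.04  0.83  1.41 -0.64]
```

View pics/side11c.png

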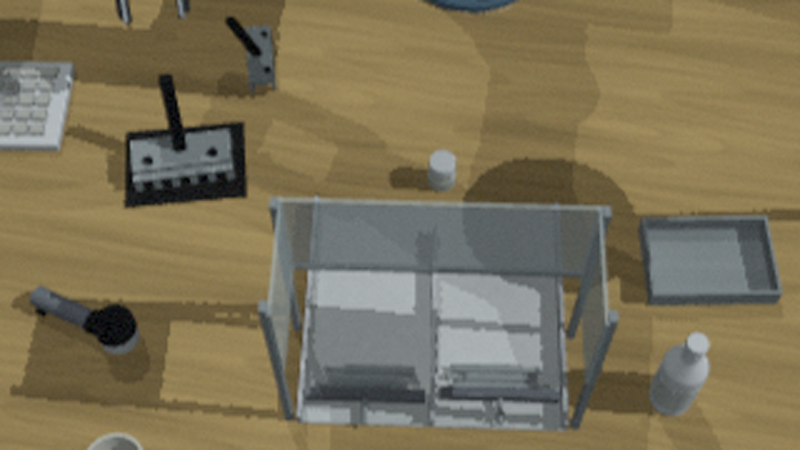

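View pics/w22.png

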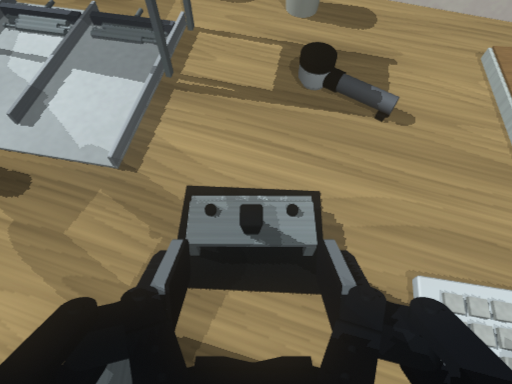

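```bash
python3 -c "
from bench import ctrl
print(ctrl.hand_in())"
```

```text
the job is handed in; nothing more can be done
None
```

I raked both lanes, right first and then left, stood the rake back on its mat, let go and handed the job in at about 30 s of the 72 s. The hand-in reported no verdict.

- **Rows:** The wrist pictures after each sweep, and the last side picture, show three curettes in each lane, straight across and touching, against the stop.
- **Stops:** Pushing force felt at contact was about 3.0 N in the left lane. In the right lane it reached 3.8 N on the last 1 mm step, slightly over the 3.5 N slip limit. That stop may have slid back a little; I estimate under 1 mm, but I did not measure it.
- **Rake:** It stands upright on its mat, gripper withdrawn. I put its centre within roughly 10–15 mm of the mat's centre.
- **Bystanders:** The jar, bottle and skin microscope look unmoved in the last side picture. I did not measure them.
- **Disagreement:** The wrist camera and the fixed cameras differed by 2–7 mm sideways. I centred the rake in each lane using both.

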